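# Stroke-check a headlamp build slide and load it

### The job

Get the headlamp build slide ready: with the carriage still empty, draw it slowly by its upright handle right up to the left stop (the robot's left), then to the right stop and back to the left stop, feeling for sticky spots, never faster than about 10 cm a second. There at the left stop slide every aluminium driver module on the bench (foot plate under the shoe's lips) onto a free shoe of the carriage, fully home so that it clicks, and turn the upright projector until the tab on its flange faces the white mark on the carriage. Then stroke the loaded carriage just as slowly to the right stop and back, and leave it at the left stop with everything still in place, disturbing nothing else on the bench.

Things in the scene. Friction and masses are not known exactly. Their poses are not given: they have to be found in the camera images.
- rail: The slide's fixed aluminium base, 560 mm long along its own y (about the robot's left), 70 mm wide in x; origin at the centre of its underside on the bench, z up. Steel stop blocks at both ends. The dark carriage plate (335 mm along y, 135 mm in x: from x = -80 to +55 mm; 16 mm thick, its top 36 mm above the bench) runs on it along y.
- carriage (a joint): Position of the carriage along the rail's +y, m: 0 against the right stop, 0.18 against the left stop. It starts in between, runs with about 4 N of friction and stays where it is left. At position q the three shoe points lie at rail x = 0.020 m, y = q - 0.182, q - 0.114 and q - 0.046 m, z = 0.036 m.
- handle (a point): Centre of the top of the carriage's handle, an upright aluminium plate at the carriage's right-hand end: 12 mm thick (rail y), 40 mm wide (rail x), standing 60 mm above the plate, so its top is 96 mm above the bench. Rides on the carriage; at carriage position q it is at rail x = 0, y = q - 0.240 m, z = 0.096 m. 58 mm from the nearest shoe.
- shoe1 (a point): Shoe nearest the handle of three alike, 68 mm apart along the carriage. Point: where a fully home module's origin lies, on the shoe's floor (the carriage plate's top, 36 mm above the bench). x: the way a module slides in, away from the robot; y towards the projector; z up. A channel 47 mm wide between walls 8 mm high, from x = -25 mm on; the walls flare outwards from -25 to -45 mm.
- shoe2 (a point): Middle shoe, as shoe1. In each, inward lips 8 to 12 mm above the floor reach 5.5 mm in over the foot plate from x = -8 to +26 mm, so a module cannot go in from above: set its foot down in front of the lips (the floor goes on flat to x = -100 mm) and slide it along +x under them to the end stop, 12 mm high, its face at x = +25.5 mm.
- shoe3 (a point): Shoe next to the projector (81 mm from its axis), as shoe1. In each, a rounded brass click plunger stands 2 mm out of the floor at x = -32 mm; it yields downward under 6 to 7 N as the foot slides over it (about 5 to 10 N of push) and springs up behind the foot when the module is home.
- projector (a joint): Turn of the projector about its upright axis, rad, counter-clockwise from above; 0 when its tab faces the white mark; limits -3 and 3. Starts at 0.6 to 2.4 rad, turns against about 0.06 N m of friction and stays where it is left.
- lens_top (a point): On the projector's upright axis, at the top of its aluminium barrel (48 mm diameter, smooth for the upper 30 mm; 62 mm tall, top 106.5 mm above the bench; a glass lens bulges 7 mm more above it). At the barrel's foot is a steel flange, 68 mm diameter, its top 44.5 mm above the bench. The projector stands at the carriage's left-hand end.
- tab (a point): Outer end of the square steel tab (10 mm wide) on the projector's flange, 41 mm from the axis; turns with the projector.
- mark (a point): Inner end of the short white line (13 by 5 mm) painted on the carriage plate, 44.5 mm from the projector's axis on its far (+x) side.
- driver1: Driver module, bare aluminium, loose, 0.16 kg: a flat foot plate 50 mm (own x) by 44 mm (own y) by 6 mm thick, on it a centred upright block 36 mm (x) by 30 mm (y) with a finned top 45 mm above the underside. Origin: centre of the underside; z up. It looks the same turned half round about z. May be absent.
- driver2: Driver module, bare aluminium, loose, 0.16 kg: a flat foot plate 50 mm (own x) by 44 mm (own y) by 6 mm thick, on it a centred upright block 36 mm (x) by 30 mm (y) with a finned top 45 mm above the underside. Origin: centre of the underside; z up. It looks the same turned half round about z. May be absent.
- driver3: Driver module, bare aluminium, loose, 0.16 kg: a flat foot plate 50 mm (own x) by 44 mm (own y) by 6 mm thick, on it a centred upright block 36 mm (x) by 30 mm (y) with a finned top 45 mm above the underside. Origin: centre of the underside; z up. It looks the same turned half round about z. May be absent.
- relay_box: Bystander: black plastic box without a foot plate, 40 by 40 by 34 mm, with a round stub on top (46 mm high in all), standing among the modules. Origin: centre of the underside. Leave it.
- tape: Bystander: roll of black tape lying flat, 96 mm diameter, 19 mm high. Origin: centre of the underside.
- driver_tool: Bystander: screwdriver lying behind the slide. Origin at its underside.
- reflector: Bystander: steel reflector bowl, 110 mm across, 50 mm high. Origin: centre of the underside.
- glue: Bystander: small white bottle with a red cap, 34 mm diameter, 85 mm high. Origin: centre of the underside.
- screw_tin: Bystander: round steel tin, 40 mm diameter, 22 mm high, among the modules. Origin: centre of the underside.
- wrench: Bystander: wrench lying at the right. Origin at its underside.
There are look-alikes about, which are no part of the job. Leave any blue look-alike of the driver1 alone.

How it is judged (in metres and radians):
On the way, in this order (a step that is already met when the one before it is completed fails the run):
1. the carriage is drawn to the left stop (value of joint carriage above 0.176 m), for 0.1 s.
2. then to the right stop (value of joint carriage below 0.004 m), for 0.1 s.
3. and back to the left stop (value of joint carriage above 0.176 m), for 0.1 s.
4. at the left stop every module is home on a shoe and the projector's tab faces the mark (value of joint carriage above 0.165 m and ((distance between driver1 and shoe1 below 0.004 m and angle between the z axis of driver1 and the z axis of shoe1, either way round below 0.08 rad) or (distance between driver1 and shoe2 below 0.004 m and angle between the z axis of driver1 and the z axis of shoe2, either way round below 0.08 rad) or (distance between driver1 and shoe3 below 0.004 m and angle between the z axis of driver1 and the z axis of shoe3, either way round below 0.08 rad)) and ((distance between driver2 and shoe1 below 0.004 m and angle between the z axis of driver2 and the z axis of shoe1, either way round below 0.08 rad) or (distance between driver2 and shoe2 below 0.004 m and angle between the z axis of driver2 and the z axis of shoe2, either way round below 0.08 rad) or (distance between driver2 and shoe3 below 0.004 m and angle between the z axis of driver2 and the z axis of shoe3, either way round below 0.08 rad)) and ((distance between driver3 and shoe1 below 0.004 m and angle between the z axis of driver3 and the z axis of shoe1, either way round below 0.08 rad) or (distance between driver3 and shoe2 below 0.004 m and angle between the z axis of driver3 and the z axis of shoe2, either way round below 0.08 rad) or (distance between driver3 and shoe3 below 0.004 m and angle between the z axis of driver3 and the z axis of shoe3, either way round below 0.08 rad)) and value of joint projector between -0.14 and 0.14 rad), for 0.2 s.
5. then the loaded carriage is drawn to the right stop (value of joint carriage below 0.004 m), for 0.1 s.
At the end, for the whole second after the job is handed in: The carriage is back within 4 mm of the left stop, every module present is home on a shoe (origin within 4 mm of the shoe's point, upright within 0.08 rad) and at rest, and the projector's tab faces the mark within 0.14 rad (value of joint carriage above 0.176 m and ((distance between driver1 and shoe1 below 0.004 m and angle between the z axis of driver1 and the z axis of shoe1, either way round below 0.08 rad) or (distance between driver1 and shoe2 below 0.004 m and angle between the z axis of driver1 and the z axis of shoe2, either way round below 0.08 rad) or (distance between driver1 and shoe3 below 0.004 m and angle between the z axis of driver1 and the z axis of shoe3, either way round below 0.08 rad)) and ((distance between driver2 and shoe1 below 0.004 m and angle between the z axis of driver2 and the z axis of shoe1, either way round below 0.08 rad) or (distance between driver2 and shoe2 below 0.004 m and angle between the z axis of driver2 and the z axis of shoe2, either way round below 0.08 rad) or (distance between driver2 and shoe3 below 0.004 m and angle between the z axis of driver2 and the z axis of shoe3, either way round below 0.08 rad)) and ((distance between driver3 and shoe1 below 0.004 m and angle between the z axis of driver3 and the z axis of shoe1, either way round below 0.08 rad) or (distance between driver3 and shoe2 below 0.004 m and angle between the z axis of driver3 and the z axis of shoe2, either way round below 0.08 rad) or (distance between driver3 and shoe3 below 0.004 m and angle between the z axis of driver3 and the z axis of shoe3, either way round below 0.08 rad)) and value of joint projector between -0.14 and 0.14 rad and linear speed of each of driver1, driver2, driver3 below 0.02 m/s); the robot touches nothing.
It fails at once if the carriage is flung (faster than 0.25 m/s) (velocity of joint carriage above 0.25 m/s or velocity of joint carriage below -0.25 m/s).
It fails at once if a bystander is moved more than 50 mm (distance of any of relay_box, tape, driver_tool, reflector, glue, screw_tin, wrench from where it was at the start of the episode above 0.05 m).
Of driver1, driver2, driver3 only 2 to 3 are there at a start; the rules pass over those that are not, and their reading is None.
At some moment in a run one of driver1, driver2, driver3 may be knocked a few centimetres aside while the robot is not near it.
Once in a run the grip may slacken for a moment while it holds something.
It also fails if it takes over 208 s, if anything falls off the work surface, if the arm or the gripper's body presses on something with over 40 N, if the wrist force passes 120 N, or if a joint passes its speed limit or range.

### The arm

A 7-joint arm with a two-finger parallel gripper is mounted at the origin on the work surface. World frame = base frame: x ahead of the robot, y to its left, z up, the work surface at z = 0. Lengths are in mm, angles in rad, forces in N, time in s.
With the tool pointing down it reaches from about 400 to 750 mm from the base axis. Payload 19.5 kg.
Tool frame: the origin (TCP) lies between the finger pads; the fingertips stand 11 mm ahead of it and the grasp point (between the pads) lies 8 mm behind it; x points along the fingers, z is the direction in which the jaws open and shut, and the axes are right-handed (so a half turn about x gives the same grasp; the last joint's range is limited). The gripper opens to 85 mm and grips with 20 to 120 N. Pads are 22 mm wide; open, the fingers measure 114 mm over their backs; the gripper's body (76 mm by 85 mm) begins 54 mm behind the grasp point. The pads swing forward as they close: fully open they stand 13 mm farther back than shut.
Start: joints at [1.086, 0.707, -0.028, 1.485, 0.022, 0.951, -0.075], TCP at [246.361, -519.522, 242.268] pointing down, gripper open.
Joint ranges: [-2.71, 2.71], [-0.32, 2.16], [-1.57, 1.52], [0, 2.45], [-1.46, 4.6], [0, 2.02], [-2.83, 2.83]. Speed limits (rad/s): [1.89, 1.89, 2.57, 2.57, 3.01, 3.01, 3.01].

### API

Orientations are given as a 3x3 rotation matrix whose columns are the frame's x, y, z axes.
In Python, from bench import bot gives the robot as it stands.
- The arm moves only by the tool drive_tool, never from a script. Its argument "rows" is one flat list of numbers, 7 for each row, row after row: the shift along the tool's x, y, z in m, then the turn, a rotation vector about the tool's x, y, z in rad, then the closure, from 0 (fully open) to 1 (shut). In form: [tx, ty, tz, wx, wy, wz, claw, tx, ty, tz, wx, wy, wz, claw, ...]. A call has 1 to 8 rows; each row shifts and turns the pose as measured when the row begins, along the tool's axes as they then stand; what a row does not reach is not made up. A row lasts 1/10 s, in which the tool goes at most 50 mm and 8.59 degrees, less where a joint would pass 70% of its speed; a pose out of reach is approached as far as the arm can. A call is refused whole if a number of a shift passes 0.05 or a number of a turn 0.15, either way. A call with a gripper value outside its range is refused whole. The fingers move at their own pace and stop on an object; "force" is the grip in N (left out, the last holds). Time passes only in rows, so rows that do not move let the fingers close. It gives the time, the measured TCP pose, the force and the opening at its end, in the units of the state.
- bot.read_state(): the state, without advancing time (a new reading comes with each control period).
- bot.camera(name): name is "scene" or "top" or "wrist"; returns a dict with "pixels" (384x512x3 uint8, blue, green, red), "K" (3x3 intrinsics, pixels), "pose" (4x4, takes a point from camera to world coordinates). Camera axes: x right, y down, z forward; pixel columns grow to the right and rows downward; lengths in mm; the calibration is good to about 2 mm. A picture is of the moment at which its call begins. There is no depth.
- bot.finish_job(): hands the job in, once; it reports no verdict.
The state is a dict: "time_s": time; "qpos": joint angles; "joint_vel": joint speeds; "effort": joint torques, N m; "ee_pos": TCP position; "tcp_rot": TCP orientation; "wrist_force": force on the tool from outside, world axes, zero at the start; "moment": the same for the moment, N m; "gripper_width": finger opening in mm.
Only numpy, scipy, OpenCV 4.12 (cv2) and the standard library are available. Lean on these libraries where they do the work, as an engineer would, in place of code of your own. Each camera call takes 0.05 s, during which the arm holds its last target.

## Working session

There is one attempt and no reset: what is moved stays moved. The work goes in short steps, Python scripts to look and compute and a tool call to move; the robot and the scene stay as the last step left them, time stands still between calls to the robot, and variables do not carry over. Pictures are saved under pics/ and viewed, and the job is handed in when it is done.

Besides the shell and the picture viewer there is one more tool, called after "Request:" by a JSON object that holds its "fn" and its "kwargs", one argument or row to a line. drive_tool: Moves the arm, as the interface text tells. Its arguments: {"type":"object","properties":{"rows":{"type":"array","items":{"type":"number"}},"force":{"type":"number"}},"required":["rows"]}

```bash
ls; mkdir -p pics; python3 - <<'E'
from bench import bot
import cv2, numpy as np
s=bot.read_state()
for k,v in s.items(): print(k,np.round(v,3).tolist())
for n in ["scene","top","wrist"]:
    c=bot.camera(n); cv2.imwrite(f"pics/{n}0.png",c["pixels"]); print(n,np.round(c["K"],1).tolist(),np.round(c["pose"],3).tolist())
E
```

```text
pics
time_s 0.0
qpos [1.086, 0.707, -0.028, 1.485, 0.022, 0.951, -0.075]
joint_vel [-0.002, 0.002, -0.003, 0.0, -0.0, 0.002, 0.0]
effort [-0.0, -88.319, 1.234, -23.616, 0.017, 0.007, 0.0]
ee_pos [246.272, -519.333, 241.832]
tcp_rot [[-0.0, 0.904, 0.428], [0.001, 0.428, -0.904], [-1.0, -0.0, -0.001]]
wrist_force [0.096, -0.33, -0.618]
moment [0.035, 0.052, 0.004]
gripper_width 85.279
scene [[419.2, 0.0, 256.6], [0.0, 419.2, 190.5], [0.0, 0.0, 1.0]] [[0.449, 0.725, -0.523, 1245.951], [0.893, -0.353, 0.278, -348.925], [0.017, -0.592, -0.806, 1075.612], [0.0, 0.0, 0.0, 1.0]]
top [[356.9, 0.0, 253.6], [0.0, 356.9, 186.8], [0.0, 0.0, 1.0]] [[-0.005, -0.997, 0.083, 521.013], [-1.0, 0.006, 0.017, -16.111], [-0.017, -0.083, -0.996, 1148.808], [0.0, 0.0, 0.0, 1.0]]
wrist [[331.4, 0.0, 254.8], [0.0, 331.4, 187.9], [0.0, 0.0, 1.0]] [[0.428, -0.872, -0.237, 306.805], [-0.904, -0.414, -0.111, -491.389], [-0.002, 0.262, -0.965, 372.295], [0.0, 0.0, 0.0, 1.0]]
```

View pics/top0.png

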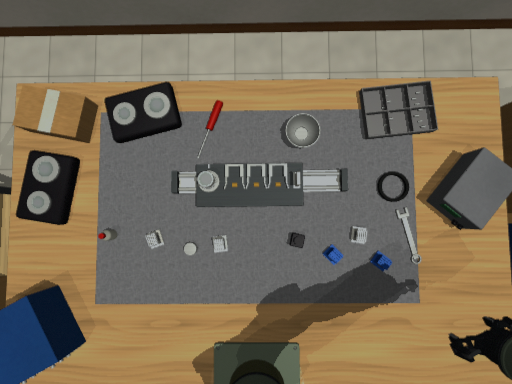

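View pics/scene0.png

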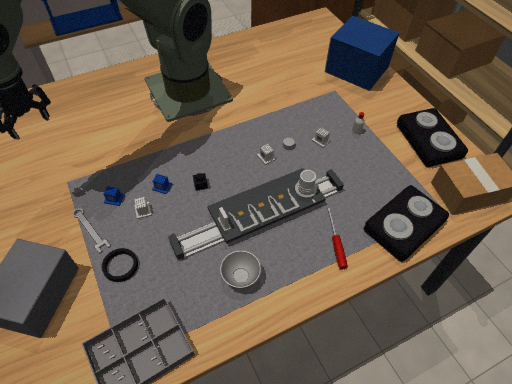

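View pics/wrist0.png

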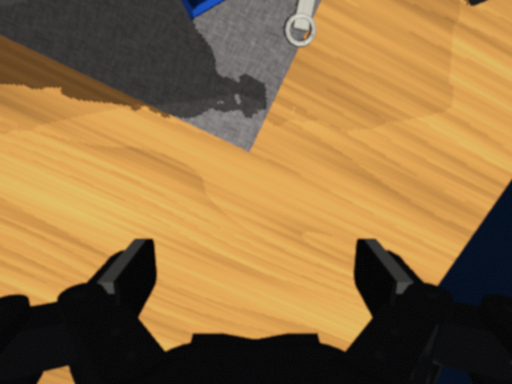

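```bash
cat > h.py <<'E'
from bench import bot
import cv2, numpy as np
def ray(c,uv,z):
    d=c["pose"][:3,:3]@np.linalg.inv(c["K"])@np.array([uv[0],uv[1],1.]); o=c["pose"][:3,3]
    return o+d*(z-o[2])/d[2]
def proj(c,p):
    q=c["pose"][:3,:3].T@(np.array(p,float)-c["pose"][:3,3]); q=c["K"]@q; return q[:2]/q[2]
def tri(c1,u1,c2,u2):
    A=[];b=[]
    for c,u in((c1,u1),(c2,u2)):
        d=c["pose"][:3,:3]@np.linalg.inv(c["K"])@np.array([u[0],u[1],1.]); d/=np.linalg.norm(d)
        P=np.eye(3)-np.outer(d,d); A.append(P); b.append(P@c["pose"][:3,3])
    return np.linalg.lstsq(np.vstack(A),np.hstack(b),rcond=None)[0]
def save(n,im,box=None,s=1):
    if box: im=im[box[1]:box[3],box[0]:box[2]]
    cv2.imwrite("pics/"+n,cv2.resize(im,None,fx=s,fy=s,interpolation=cv2.INTER_CUBIC))
E
python3 - <<'E'
from h import *
im=cv2.imread("pics/top0.png"); save("top0z.png",im,(165,150,355,275),4)
im=cv2.imread("pics/top0.png"); save("top0m.png",im,(95,215,245,265),5)
E
```

```text
(no output)
```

View pics/top0z.png

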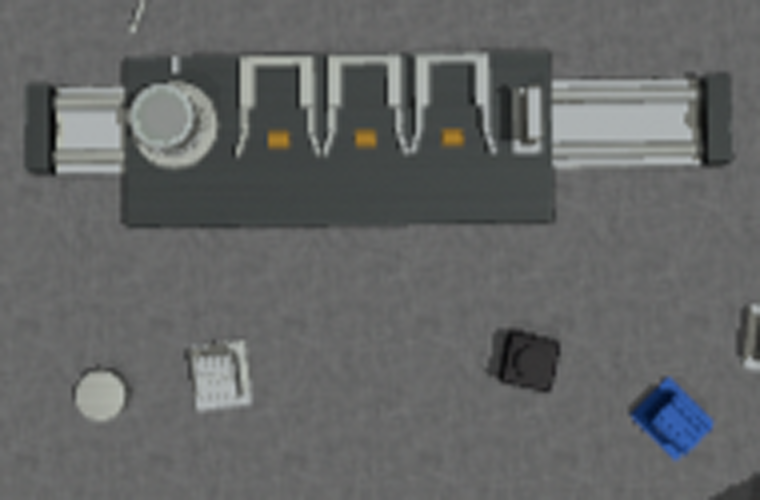

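View pics/top0m.png

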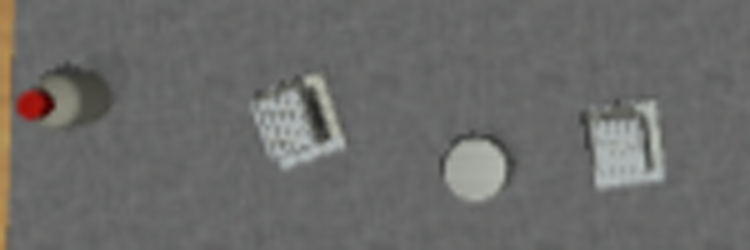

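```bash
python3 - <<'E'
from h import *
c=bot.camera("top"); 
f=lambda x,y:((x+.5)/4-.5+165,(y+.5)/4-.5+150)
P={k:ray(c,f(*v),36) for k,v in dict(TL=(122,57),BL=(121,227),BR=(555,219),TR=(553,52)).items()}
for k,v in P.items(): print(k,v.round(1))
print(np.linalg.norm(P['TL']-P['TR']),np.linalg.norm(P['TL']-P['BL']))
print('handle top',ray(c,f(533,119),96).round(1))
for n,x,z in (('stopL outer',27,40),('stopR outer',732,40)): print(n,ray(c,f(x,120),z).round(1))
print('plungers',[ray(c,f(*p),38).round(1) for p in ((278,139),(366,139),(453,137))])
print('lens',ray(c,f(162,115),110).round(1),'flange',ray(c,f(176,124),44.5).round(1))
g=lambda x,y:((x+.5)/5-.5+95,(y+.5)/5-.5+215)
# raw crop third driver
save("top0n.png",c["pixels"],(280,215,400,275),6)
s=bot.camera("scene"); 
save("sc0a.png",s["pixels"],(95,120,345,240),3)
E
```

```text
TL [687.1 187.1  36. ]
BL [553.2 186.7  36. ]
BR [ 557.6 -151.6   36. ]
TR [ 688.6 -152.2   36. ]
339.2498262740529 133.94570476768806
handle top [ 629.6 -129.3   96. ]
stopL outer [637.3 260.6  40. ]
stopR outer [ 633.6 -289.6   40. ]
plungers [array([621.2,  63.7,  38. ]), array([620.8,  -5.1,  38. ]), array([621.9, -73. ,  38. ])]
lens [632.9 143.7 110. ] flange [632.9 142.8  44.5]
```

View pics/top0n.png

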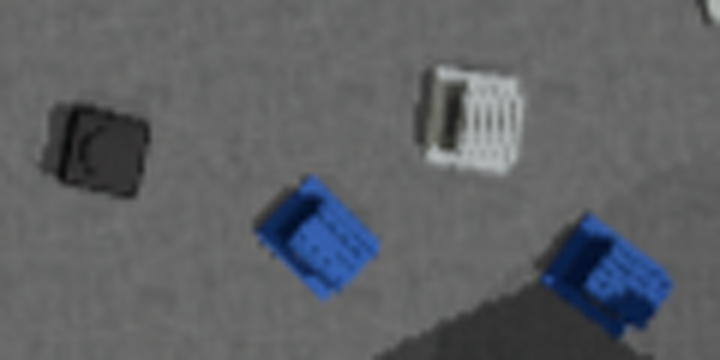

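View pics/sc0a.png

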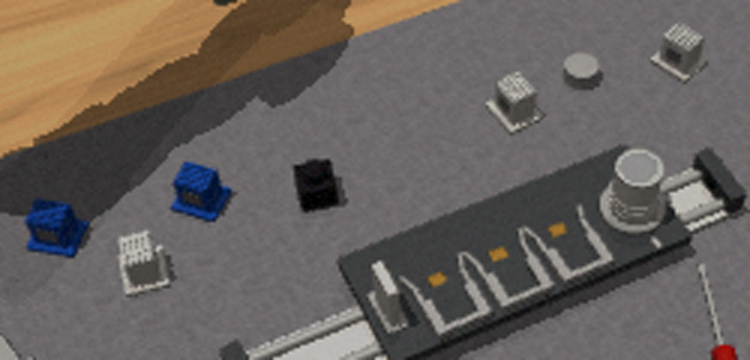

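Request:
{"fn": "drive_tool", "kwargs": {
  "rows": [0,0,0,0.147,0,0,0,0,0,0,0.147,0,0,0,0,0,0,0.147,0,0,0,0,0.035,-0.035,0,0,0,0.3,0,0.035,-0.035,0,0,0,0.3,0,0.035,-0.035,0,0,0,0.3,0,0.035,-0.035,0,0,0,0.3],
  "force": 40
}}

```text
time_s: 0.95
ee_pos: [386.3, -382.4, 241.0]
tcp_rot: [[-0.003, 1.0, -0.025], [-0.001, -0.025, -1.0], [-1.0, -0.003, 0.001]]
wrist_force: [1.4, -1.0, 0.2]
gripper_width: 59.8
```

Request:
{"fn": "drive_tool", "kwargs": {
  "rows": [0,0.035,-0.035,0,0,0,0.3,0,0.035,-0.035,0,0,0,0.3,0,0.035,-0.035,0,0,0,0.3,0,0.035,-0.035,0,0,0,0.3,0,0.035,-0.035,0,0,0,0.3,0,0.035,-0.035,-0.025,0,0,0.3,0,0.02,-0.03,0,0,0,0.3,0,0,0,0,0,0,0.3]
}}

```text
time_s: 1.75
ee_pos: [626.4, -135.8, 239.0]
tcp_rot: [[-0.002, 1.0, 0.009], [0.002, 0.009, -1.0], [-1.0, -0.002, -0.002]]
wrist_force: [-0.1, 0.2, -0.2]
gripper_width: 60.0
```

```bash
python3 - <<'E'
from h import *
c=bot.camera("wrist"); cv2.imwrite("pics/w1.png",c["pixels"]); s=bot.read_state(); print(s["ee_pos"].round(1) if hasattr(s["ee_pos"],'round') else s["ee_pos"], np.round(s["tcp_rot"],3).tolist())
print(proj(c,[630,-129.3,96]), np.round(c["pose"],3).tolist())
E
```

```text
[ 625.3 -138.2  239.1] [[-0.003, 1.0, 0.007], [0.0, 0.007, -1.0], [-1.0, -0.003, -0.0]]
[247.31844661 174.81919568] [[0.008, -0.964, -0.265, 693.538], [-1.0, -0.009, 0.0, -135.77], [-0.002, 0.265, -0.964, 369.255], [0.0, 0.0, 0.0, 1.0]]
```

View pics/w1.png

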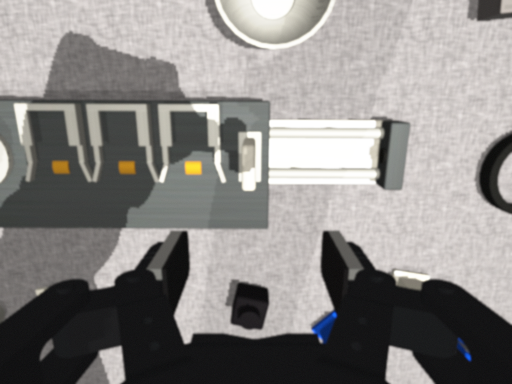

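```bash
python3 - <<'E'
from h import *
c=bot.camera("wrist"); save("w1z.png",c["pixels"],(0,80,420,240),1.9)
print(ray(c,(249.5,164.5),96).round(1))
print("edge R",[ray(c,p,36).round(1) for p in ((269,100),(269,228),(0,228))],"plungers",[ray(c,p,38).round(1) for p in((61,167),(127,167.5),(193,168))])
E
```

```text
[ 637.7 -133.8   96. ]
edge R [array([ 689.6, -151.6,   36. ]), array([ 556.1, -154. ,   36. ]), array([554.2, 136.5,  36. ])] plungers [array([622.2,  59.4,  38. ]), array([622.2,  -7.9,  38. ]), array([622.1, -75.2,  38. ])]
```

View pics/w1z.png

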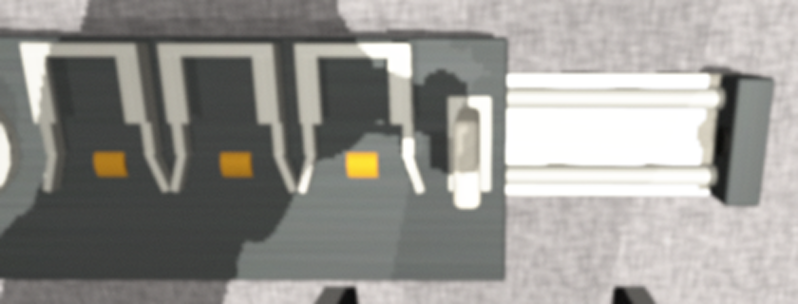

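Request:
{"fn": "drive_tool", "kwargs": {
  "rows": [0,0.009,-0.008,0,0,0,0.3,0.045,0,0,0,0,0,0.3,0.045,0,0,0,0,0,0.3,0.03,0,0,0,0,0,0.3,0,0,0,0,0,0,0.3]
}}

```text
time_s: 2.35
ee_pos: [631.0, -139.4, 117.7]
tcp_rot: [[-0.001, 1.0, -0.004], [-0.005, -0.004, -1.0], [-1.0, -0.001, 0.005]]
wrist_force: [0.5, -0.1, 2.2]
gripper_width: 59.8
```

```bash
python3 - <<'E'
from h import *
c=bot.camera("wrist"); cv2.imwrite("pics/w2.png",c["pixels"]); s=bot.read_state(); print(np.round(s["ee_pos"],1), np.round(s["tcp_rot"],3).tolist())
E
```

```text
[ 631.9 -139.8  120. ] [[0.002, 1.0, -0.004], [-0.005, -0.004, -1.0], [-1.0, 0.002, 0.005]]
```

View pics/w2.png

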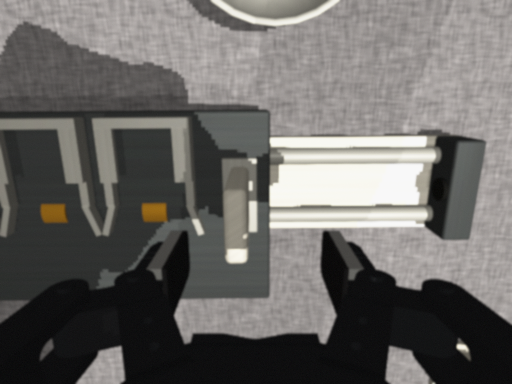

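```bash
python3 - <<'E'
from h import *
c=bot.camera("wrist"); print(ray(c,(236,262),96).round(1),ray(c,(236,165),96).round(1)); s=bot.read_state(); print(np.round(s["ee_pos"],1))
E
```

```text
[ 617.5 -130.3   96. ] [ 668.2 -131.3   96. ]
[ 632.9 -139.6  121.7]
```

Request:
{"fn": "drive_tool", "kwargs": {
  "rows": [0,0,-0.009,0,0,0,0.3,0.025,0,0,0,0,0,0.3,0.022,0,0,0,0,0,0.3,0,0,0,0,0,0,0.4,0,0,0,0,0,0,0.5,0,0,0,0,0,0,0.6]
}}

```text
time_s: 3.05
ee_pos: [637.9, -129.9, 85.4]
tcp_rot: [[0.019, 1.0, -0.004], [-0.008, -0.004, -1.0], [-1.0, 0.019, 0.008]]
wrist_force: [-0.1, 1.4, 0.3]
gripper_width: 34.0
```

```bash
cat >> h.py <<'E'
from scipy.spatial.transform import Rotation as R
def go(p,yaw=0.0):
    """tool-frame shift (mm) and rotvec to bring TCP to p, tool down, tool y at angle yaw from world x"""
    s=bot.read_state(); Rm=np.array(s["tcp_rot"]); cy,sy=np.cos(yaw),np.sin(yaw)
    T=np.array([[0,cy,sy],[0,sy,-cy],[-1,0,0]])
    rv=R.from_matrix(Rm.T@T).as_rotvec(); d=Rm.T@(np.array(p,float)-s["ee_pos"])
    print("t",round(s["time_s"],2),"pos",np.round(s["ee_pos"],1),"w",round(float(s["gripper_width"]),1),"F",np.round(s["wrist_force"],1),"q7",round(s["qpos"][6],2))
    print("shift mm",d.round(1),"rot",rv.round(3))
E
python3 -c "
from h import *
go([635,-130.5,74],0.008)"
```

```text
t 3.05 pos [ 637.9 -129.9   85.4] w 34.0 F [-0.1  1.4  0.3] q7 -1.27
shift mm [11.4 -3.1  0.5] rot [-0.012  0.008 -0.019]
```

Request:
{"fn": "drive_tool", "kwargs": {
  "rows": [0.011,-0.003,0,-0.012,0.008,-0.019,0.65,0,0,0,0,0,0,0.75,0,0,0,0,0,0,0.82,0,0,0,0,0,0,0.9,0,0,0,0,0,0,0.95],
  "force": 40
}}

```text
time_s: 3.55
ee_pos: [635.7, -130.1, 75.9]
tcp_rot: [[0.001, 1.0, 0.009], [0.001, 0.009, -1.0], [-1.0, 0.001, -0.001]]
wrist_force: [1.3, -0.5, -2.1]
gripper_width: 11.7
```

```bash
python3 -c "
from h import *
go([635,-130.5,74],0.008)
c=bot.camera('wrist'); cv2.imwrite('pics/w3.png',c['pixels'])"
```

```text
t 3.55 pos [ 635.7 -130.1   75.9] w 11.7 F [ 1.3 -0.5 -2.1] q7 -1.26
shift mm [ 1.9 -0.7  0.4] rot [ 0.001 -0.001 -0.001]
```

View pics/w3.png

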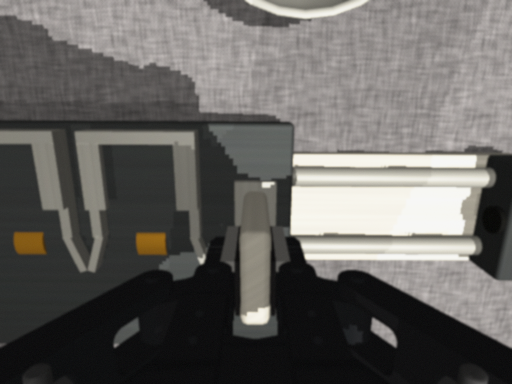

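Request:
{"fn": "drive_tool", "kwargs": {
  "rows": [0,0,-0.004,0,0,0,1,0,0,-0.007,0,0,0,1,0,0,-0.007,0,0,0,1,0,0,-0.007,0,0,0,1,0,0,-0.007,0,0,0,1,0,0,-0.007,0,0,0,1,0,0,-0.005,0,0,0,1,0,0,-0.004,0,0,0,1]
}}

```text
time_s: 4.4
ee_pos: [635.5, -81.4, 75.9]
tcp_rot: [[0.002, 1.0, 0.007], [-0.003, 0.007, -1.0], [-1.0, 0.002, 0.003]]
wrist_force: [1.9, -3.9, -3.2]
gripper_width: 11.8
```

Request:
{"fn": "drive_tool", "kwargs": {
  "rows": [0,0,-0.004,0,0,0,1,0,0,-0.004,0,0,0,1,0,0,-0.003,0,0,0,1]
}}

```text
time_s: 4.7
ee_pos: [635.5, -69.7, 76.0]
tcp_rot: [[0.003, 1.0, 0.007], [-0.004, 0.007, -1.0], [-1.0, 0.002, 0.004]]
wrist_force: [2.1, -27.7, -4.3]
gripper_width: 11.2
```

Request:
{"fn": "drive_tool", "kwargs": {
  "rows": [0,0,0,0,0,0,1,0,0,0,0,0,0,1,0,0,0.005,0,0,0,1,0,0,0.007,0,0,0,1,0,0,0.007,0,0,0,1,0,0,0.007,0,0,0,1,0,0,0.007,0,0,0,1,0,0,0.007,0,0,0,1]
}}

```text
time_s: 5.5
ee_pos: [635.6, -108.9, 75.9]
tcp_rot: [[0.001, 1.0, 0.009], [0.001, 0.009, -1.0], [-1.0, 0.001, -0.001]]
wrist_force: [-0.4, 5.3, -1.3]
gripper_width: 11.5
```

```bash
python3 -c "
from h import *
go([635,-250,76],0.008)
c=bot.camera('top'); save('t2.png',c['pixels'],(165,150,355,275),4)"
```

```text
t 5.5 pos [ 635.6 -108.9   75.9] w 11.5 F [-0.4  5.3 -1.3] q7 -1.29
shift mm [ -0.2  -1.9 141. ] rot [ 0.001 -0.001 -0.001]
```

View pics/t2.png

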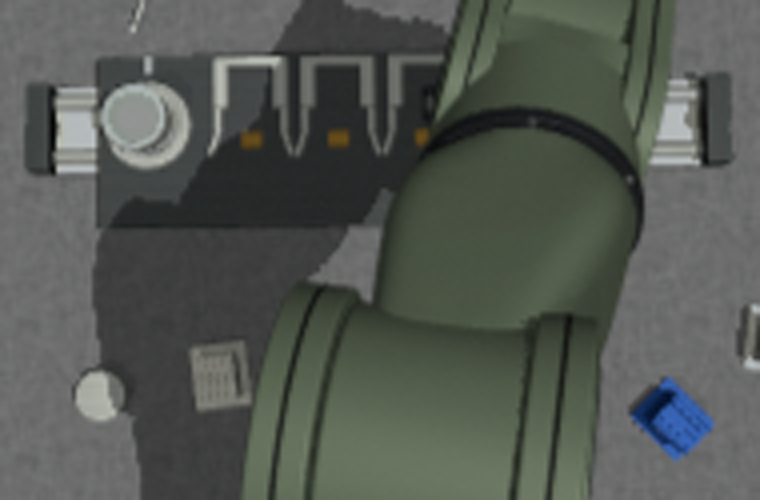

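Request:
{"fn": "drive_tool", "kwargs": {
  "rows": [0,0,0.007,0,0,0,1,0,0,0.008,0,0,0,1,0,0,0.008,0,0,0,1,0,0,0.008,0,0,0,1,0,0,0.008,0,0,0,1,0,0,0.008,0,0,0,1,0,0,0.008,0,0,0,1,0,0,0.008,0,0,0,1]
}}

```text
time_s: 6.35
ee_pos: [635.9, -177.6, 75.9]
tcp_rot: [[0.001, 1.0, 0.008], [0.001, 0.008, -1.0], [-1.0, 0.001, -0.001]]
wrist_force: [0.5, 5.1, 0.7]
gripper_width: 11.7
```

Request:
{"fn": "drive_tool", "kwargs": {
  "rows": [0,0,0.008,0,0,0,1,0,0,0.008,0,0,0,1,0,0,0.008,0,0,0,1,0,0,0.008,0,0,0,1,0,0,0.008,0,0,0,1,0,0,0.008,0,0,0,1,0,0,0.007,0,0,0,1,0,0,0.006,0,0,0,1]
}}

```text
time_s: 7.15
ee_pos: [636.2, -244.7, 75.9]
tcp_rot: [[0.001, 1.0, 0.008], [0.0, 0.008, -1.0], [-1.0, 0.001, -0.0]]
wrist_force: [-0.2, 4.2, 0.9]
gripper_width: 11.4
```

Request:
{"fn": "drive_tool", "kwargs": {
  "rows": [0,0,0.004,0,0,0,1,0,0,0.004,0,0,0,1,0,0,0.003,0,0,0,1]
}}

```text
time_s: 7.45
ee_pos: [636.3, -249.9, 75.9]
tcp_rot: [[-0.002, 1.0, 0.011], [0.012, 0.011, -1.0], [-1.0, -0.002, -0.012]]
wrist_force: [-7.9, 21.2, 12.3]
gripper_width: 11.5
```

Request:
{"fn": "drive_tool", "kwargs": {
  "rows": [0,0,0.002,0,0,0,1,0,0,0,0,0,0,1,0,0,-0.005,0,0,0,1,0,0,-0.007,0,0,0,1,0,0,-0.008,0,0,0,1,0,0,-0.008,0,0,0,1,0,0,-0.008,0,0,0,1,0,0,-0.008,0,0,0,1]
}}

```text
time_s: 8.25
ee_pos: [636.1, -213.9, 75.9]
tcp_rot: [[0.001, 1.0, 0.008], [-0.0, 0.008, -1.0], [-1.0, 0.001, 0.0]]
wrist_force: [3.7, -3.7, -3.7]
gripper_width: 11.4
```

```bash
python3 -c "
from h import *
go([635,-70,76],0.008)"
```

```text
t 8.25 pos [ 636.1 -213.9   75.9] w 11.4 F [ 3.7 -3.7 -3.7] q7 -1.16
shift mm [-1.000e-01  0.000e+00 -1.439e+02] rot [-0.     0.    -0.001]
```

Request:
{"fn": "drive_tool", "kwargs": {
  "rows": [0,0,-0.008,0,0,0,1,0,0,-0.008,0,0,0,1,0,0,-0.008,0,0,0,1,0,0,-0.008,0,0,0,1,0,0,-0.008,0,0,0,1,0,0,-0.008,0,0,0,1,0,0,-0.008,0,0,0,1,0,0,-0.008,0,0,0,1]
}}

```text
time_s: 9.05
ee_pos: [635.8, -151.2, 75.9]
tcp_rot: [[0.004, 1.0, 0.005], [-0.009, 0.005, -1.0], [-1.0, 0.004, 0.009]]
wrist_force: [2.3, -4.7, -0.5]
gripper_width: 11.6
```

Request:
{"fn": "drive_tool", "kwargs": {
  "rows": [0,0,-0.008,0,0,0,1,0,0,-0.008,0,0,0,1,0,0,-0.008,0,0,0,1,0,0,-0.008,0,0,0,1,0,0,-0.008,0,0,0,1,0,0,-0.008,0,0,0,1,0,0,-0.006,0,0,0,1,0,0,-0.004,0,0,0,1]
}}

```text
time_s: 9.85
ee_pos: [635.5, -87.5, 75.9]
tcp_rot: [[0.004, 1.0, 0.006], [-0.009, 0.006, -1.0], [-1.0, 0.004, 0.009]]
wrist_force: [2.0, -3.4, 1.7]
gripper_width: 11.5
```

Request:
{"fn": "drive_tool", "kwargs": {
  "rows": [0,0,-0.006,0,0,0,1,0,0,-0.005,0,0,0,1,0,0,-0.004,0,0,0,1,0,0,-0.003,0,0,0,1,0,0,-0.003,0,0,0,1]
}}

```text
time_s: 10.35
ee_pos: [635.5, -69.8, 76.0]
tcp_rot: [[0.005, 1.0, 0.003], [-0.016, 0.003, -1.0], [-1.0, 0.005, 0.016]]
wrist_force: [4.1, -26.6, -2.9]
gripper_width: 11.4
```

Request:
{"fn": "drive_tool", "kwargs": {
  "rows": [0,0,0,0,0,0,1,0,0,0,0,0,0,0.9,0,0,0,0,0,0,0.6,0,0,0,0,0,0,0.5,-0.04,0,0,0,-0.016,0,0.5,-0.045,0,0,0,0,0,0.3,-0.045,0,0,0,0,0,0.3,-0.045,0,0,0,0,0,0.3]
}}

```text
time_s: 11.15
ee_pos: [631.9, -62.6, 249.9]
tcp_rot: [[-0.008, 1.0, 0.004], [-0.03, 0.004, -1.0], [-1.0, -0.008, 0.029]]
wrist_force: [0.9, -0.1, 0.0]
gripper_width: 59.7
```

```bash
python3 -c "
from h import *
go([635,-70,76],0.008)
c=bot.camera('top'); save('t3.png',c['pixels'],(95,150,285,275),4)"
```

```text
t 11.15 pos [631.9 -62.6 249.9] w 59.7 F [ 0.9 -0.1  0. ] q7 -1.4
shift mm [174.    4.4   2.3] rot [-0.004  0.029  0.008]
```

View pics/t3.png

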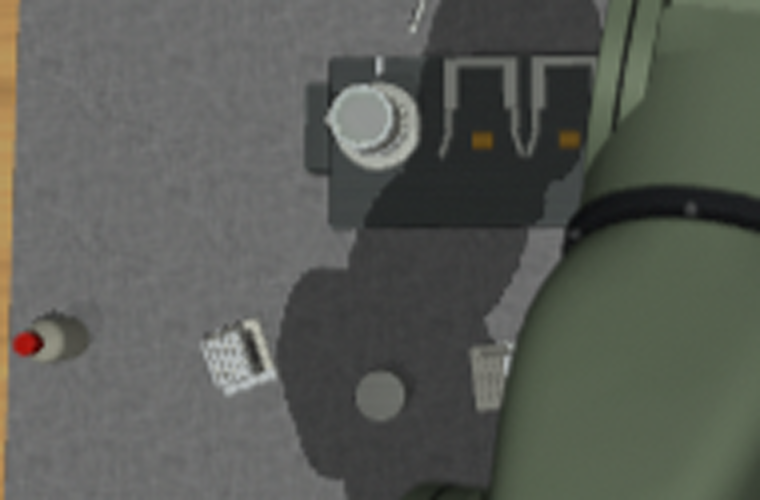

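Request:
{"fn": "drive_tool", "kwargs": {
  "rows": [0,0.001,-0.043,0,0.029,0.008,0.1,0,0,-0.044,0,0,0,0,0,0,-0.044,0,0,0,0,0,0,-0.044,0,0,0,0,0,0,-0.044,0,0,0,0,0,0,-0.044,0,0,0,0,0,0,0,0,0,0,0]
}}

```text
time_s: 11.9
ee_pos: [633.3, 211.1, 258.3]
tcp_rot: [[0.013, 1.0, 0.004], [0.002, 0.004, -1.0], [-1.0, 0.013, -0.002]]
wrist_force: [-0.4, -0.3, -1.1]
gripper_width: 85.4
```

```bash
python3 -c "
from h import *
go([635,199,200],0.0)
c=bot.camera('wrist'); cv2.imwrite('pics/w4.png',c['pixels'])"
```

```text
t 11.9 pos [633.3 211.1 258.3] w 85.4 F [-0.4 -0.3 -1.1] q7 -1.79
shift mm [58.3  0.9 12.3] rot [ 0.004 -0.002 -0.013]
```

View pics/w4.png

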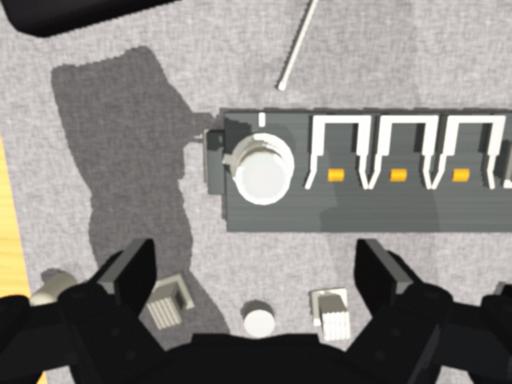

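```bash
python3 -c "
from h import *
c=bot.camera('wrist'); save('w4z.png',c['pixels'],(190,90,350,240),4)
print([ray(c,p,38).round(1) for p in((336,175),(399,175),(461,175))])
print('lens',ray(c,(263,178),107).round(1),'tab',ray(c,(227,157),44).round(1),'mark',ray(c,(262,113),36).round(1),ray(c,(262,125),36).round(1),ray(c,(220,109),36).round(1),ray(c,(227,232),36).round(1))
"
```

```text
[array([622.8, 119.7,  38. ]), array([622.9,  51.4,  38. ]), array([622.9, -15.8,  38. ])]
lens [635.  200.6 107. ] tab [643.4 237.1  44. ] mark [688.4 200.4  36. ] [676.1 200.3  36. ] [692.4 244.   36. ] [555.8 239.5  36. ]
```

View pics/w4z.png

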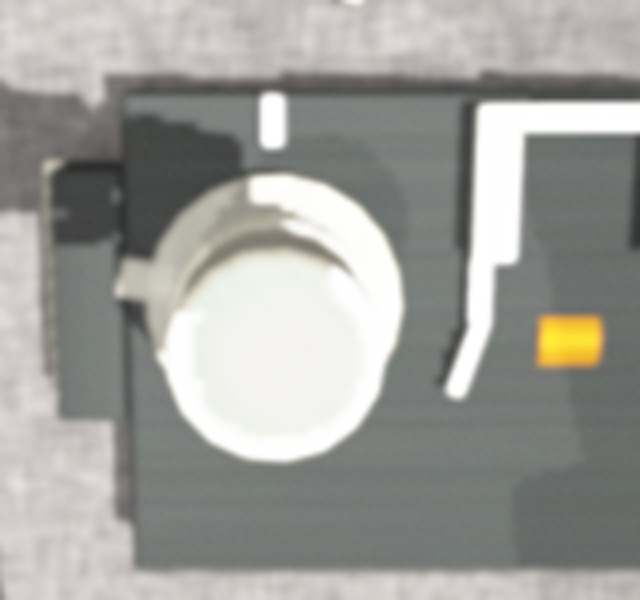

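```bash
python3 -c "
from h import *
c=bot.camera('wrist')
f=lambda x,y:((x+.5)/4-.5+190,(y+.5)/4-.5+90)
P=[ray(c,f(*p),44.5).round(1) for p in((121,260),(117,297),(275,174),(403,300),(148,281))]; print(P)
go([634,200.5,230],0.0)
"
```

```text
[array([646.7, 241.6,  44.5]), array([636.8, 242.9,  44.5]), array([668.9, 201.2,  44.5]), array([635.9, 167.4,  44.5]), array([641.1, 234.6,  44.5])]
t 12.05 pos [634.6 203.7 259. ] w 85.2 F [ 0.3 -1.1  0.3] q7 -1.79
shift mm [29.  -1.   3.2] rot [-0.004  0.002 -0.014]
```

Request:
{"fn": "drive_tool", "kwargs": {
  "rows": [0,0,0.003,-0.142,0,-0.014,0,0,0,0,-0.142,0,0,0,0,0,0,-0.142,0,0,0,0,0,0,-0.142,0,0,0,0,0,0,-0.142,0,0,0,0,0,0,-0.142,0,0,0,0,0,0,-0.142,0,0,0,0,0,0,-0.142,0,0,0]
}}

```text
time_s: 12.85
ee_pos: [636.4, 188.4, 259.9]
tcp_rot: [[0.001, 0.399, 0.917], [-0.007, 0.917, -0.399], [-1.0, -0.006, 0.003]]
wrist_force: [0.1, 0.5, -0.7]
gripper_width: 85.4
```

Request:
{"fn": "drive_tool", "kwargs": {
  "rows": [0,0,0,-0.142,0,0,0,0,0,0,-0.142,0,0,0,0,0,0,0,0,0,0]
}}

```text
time_s: 13.15
ee_pos: [637.1, 183.3, 260.3]
tcp_rot: [[0.001, 0.116, 0.993], [-0.008, 0.993, -0.116], [-1.0, -0.008, 0.002]]
wrist_force: [0.6, -0.2, -0.1]
gripper_width: 85.2
```

```bash
python3 -c "
from h import *
go([634.5,200.5,84],1.42)
c=bot.camera('wrist'); cv2.imwrite('pics/w5.png',c['pixels'])"
```

```text
t 13.15 pos [637.1 183.3 260.3] w 85.2 F [ 0.6 -0.2 -0.1] q7 -0.52
shift mm [176.2  18.2  -5. ] rot [0.034 0.002 0.008]
```

View pics/w5.png

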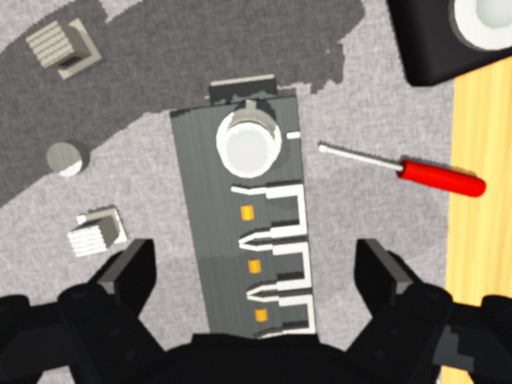

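Request:
{"fn": "drive_tool", "kwargs": {
  "rows": [0,0.018,-0.005,0.034,0.002,0.008,0,0.04,0,0,0,0,0,0,0.04,0,0,0,0,0,0,0,0,0,0,0,0,0]
}}

```text
time_s: 13.6
ee_pos: [635.4, 199.5, 179.4]
tcp_rot: [[0.003, 0.18, 0.984], [-0.0, 0.984, -0.18], [-1.0, 0.0, 0.003]]
wrist_force: [0.0, 0.5, 0.2]
gripper_width: 85.0
```

```bash
python3 -c "
from h import *
go([634.5,200.5,84],1.42)
c=bot.camera('wrist'); cv2.imwrite('pics/w6.png',c['pixels']);print(c['pose'].round(2).tolist())"
```

```text
t 13.6 pos [635.4 199.5 179.4] w 85.0 F [0.  0.5 0.2] q7 -0.6
shift mm [95.4  0.8 -1.3] rot [-0.03   0.003 -0.   ]
[[0.98, -0.17, -0.04, 647.5], [-0.18, -0.95, -0.26, 264.42], [0.0, 0.26, -0.97, 309.82], [0.0, 0.0, 0.0, 1.0]]
```

View pics/w6.png

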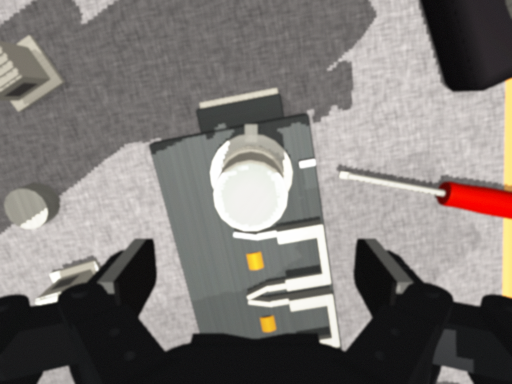

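Request:
{"fn": "drive_tool", "kwargs": {
  "rows": [0.045,0.001,-0.001,-0.03,0,0,0,0.025,0,0,0,0,0,0,0.01,0,0,0,0,0,0,0,0,0,0,0,0,0]
}}

```text
time_s: 14.05
ee_pos: [640.8, 200.6, 109.4]
tcp_rot: [[0.017, 0.159, 0.987], [0.003, 0.987, -0.159], [-1.0, 0.006, 0.016]]
wrist_force: [0.4, 0.4, 0.9]
gripper_width: 85.2
```

```bash
python3 -c "
from h import *
go([634.5,200.5,84],1.42)
c=bot.camera('wrist'); cv2.imwrite('pics/w7.png',c['pixels'])"
```

```text
t 14.05 pos [640.8 200.6 109.4] w 85.2 F [0.4 0.4 0.9] q7 -0.6
shift mm [25.2 -1.3 -6.6] rot [-0.009  0.016 -0.006]
```

View pics/w7.png

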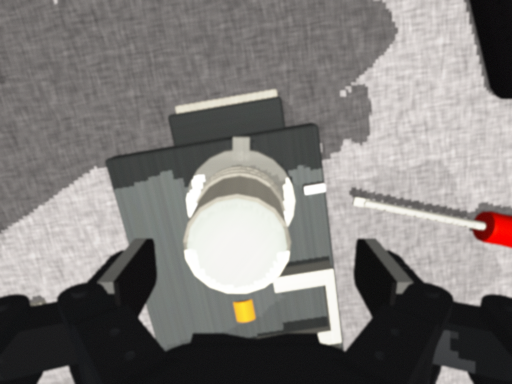

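Request:
{"fn": "drive_tool", "kwargs": {
  "rows": [0.015,-0.001,-0.007,-0.009,0.016,-0.006,0,0.009,0,-0.001,0,0,0,0,0,0,0,0,0,0,0]
}}

```text
time_s: 14.4
ee_pos: [634.4, 201.5, 88.4]
tcp_rot: [[0.005, 0.151, 0.988], [0.001, 0.988, -0.151], [-1.0, 0.002, 0.005]]
wrist_force: [0.2, 0.2, -0.4]
gripper_width: 85.4
```

```bash
python3 -c "
from h import *
go([634.5,200.5,84],1.42)"
```

```text
t 14.4 pos [634.4 201.5  88.4] w 85.4 F [ 0.2  0.2 -0.4] q7 -0.59
shift mm [ 4.4 -0.9  0.2] rot [-0.001  0.005 -0.002]
```

Request:
{"fn": "drive_tool", "kwargs": {
  "rows": [0.003,-0.001,0,0,0.005,0,0.15,0,0,0,0,0,0,0.3,0,0,0,0,0,0,0.38,0,0,0,0,0,0,0.45,0,0,0,0,0,0,0.55,0,0,0,0,0,0,0.6],
  "force": 30
}}

```text
time_s: 15.0
ee_pos: [632.8, 200.8, 86.3]
tcp_rot: [[-0.004, 0.151, 0.989], [0.002, 0.989, -0.151], [-1.0, 0.001, -0.004]]
wrist_force: [0.9, 1.2, -4.8]
gripper_width: 47.2
```

```bash
python3 -c "
from h import *
go([634.5,200.5,84],1.42)"
```

```text
t 15.0 pos [632.8 200.8  86.3] w 47.2 F [ 0.9  1.2 -4.8] q7 -0.59
shift mm [ 2.3 -0.1  1.8] rot [-0.001 -0.004 -0.001]
```

Request:
{"fn": "drive_tool", "kwargs": {
  "rows": [0,0,0,0.06,0,0,0.6,0,0,0,0.08,0,0,0.6,0,0,0,0.08,0,0,0.6,0,0,0,0.08,0,0,0.6]
}}

```text
time_s: 15.4
ee_pos: [631.6, 201.2, 86.2]
tcp_rot: [[-0.007, 0.444, 0.896], [0.002, 0.896, -0.444], [-1.0, -0.001, -0.007]]
wrist_force: [-4.3, 0.6, -1.1]
gripper_width: 47.1
```

```bash
python3 -c "
from h import *
go([632.8,200.8,86.3],0)
c=bot.camera('wrist'); cv2.imwrite('pics/w8.png',c['pixels'])"
```

```text
t 15.4 pos [631.6 201.2  86.2] w 47.1 F [-4.3  0.6 -1.1] q7 -0.83
shift mm [-0.1  0.2  1.3] rot [ 1.111 -0.006  0.005]
```

View pics/w8.png

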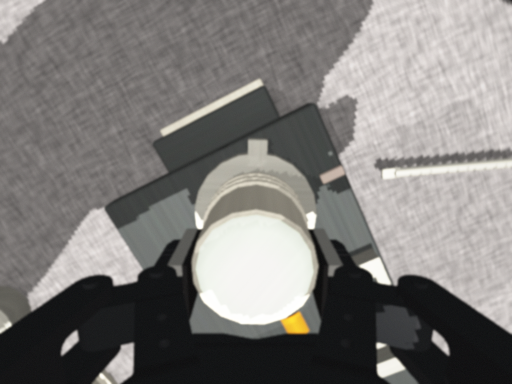

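Request:
{"fn": "drive_tool", "kwargs": {
  "rows": [0,0,0.001,0.08,0,0,0.6,0,0,0,0.08,0,0,0.6,0,0,0,0.08,0,0,0.6,0,0,0,0.08,0,0,0.6,0,0,0,0.08,0,0,0.6,0,0,0,0.08,0,0,0.6]
}}

```text
time_s: 16.05
ee_pos: [629.9, 202.5, 86.3]
tcp_rot: [[-0.012, 0.813, 0.582], [0.003, 0.582, -0.813], [-1.0, -0.008, -0.009]]
wrist_force: [-3.1, 1.4, -0.3]
gripper_width: 47.3
```

```bash
python3 -c "
from h import *
go([632.8,200.8,86.3],0)"
```

```text
t 16.05 pos [629.9 202.5  86.3] w 47.3 F [-3.1  1.4 -0.3] q7 -1.21
shift mm [-0.1  1.3  3.1] rot [ 0.621 -0.007  0.011]
```

Request:
{"fn": "drive_tool", "kwargs": {
  "rows": [0,0.001,0.002,0.08,-0.004,0.006,0.6,0,0,0.001,0.08,0,0,0.6,0,0,0,0.08,0,0,0.6,0,0,0,0.08,0,0,0.6,0,0,0,0.08,0,0,0.6,0,0,0,0.08,0,0,0.6,0,0,0,0.06,0,0,0.6]
}}

```text
time_s: 16.75
ee_pos: [629.1, 204.1, 86.3]
tcp_rot: [[-0.012, 0.997, 0.075], [0.006, 0.075, -0.997], [-1.0, -0.011, -0.007]]
wrist_force: [-1.1, 2.0, -1.6]
gripper_width: 47.4
```

```bash
python3 -c "
from h import *
go([632.8,200.8,86.3],0)
c=bot.camera('wrist'); cv2.imwrite('pics/w9.png',c['pixels'])"
```

```text
t 16.75 pos [629.1 204.1  86.3] w 47.4 F [-1.1  2.  -1.6] q7 -1.63
shift mm [-0.1  3.5  3.6] rot [ 0.075 -0.006  0.011]
```

View pics/w9.png

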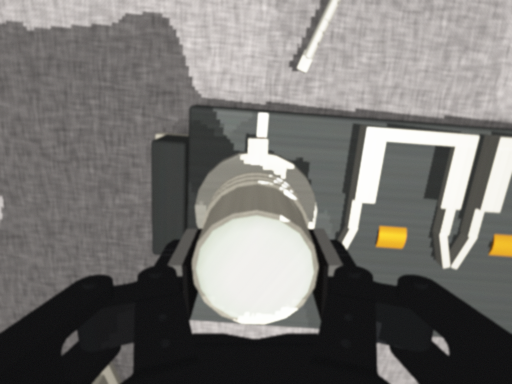

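Request:
{"fn": "drive_tool", "kwargs": {
  "rows": [0,0.002,0.002,0.06,0,0.008,0.6,0,0,0,0.01,0,0,0.6]
}}

```text
time_s: 17.0
ee_pos: [629.0, 203.2, 86.3]
tcp_rot: [[-0.009, 1.0, 0.005], [0.007, 0.005, -1.0], [-1.0, -0.009, -0.007]]
wrist_force: [3.8, -1.7, -2.0]
gripper_width: 47.3
```

```bash
python3 -c "
from h import *
go([632.8,200.8,86.3],0)
c=bot.camera('wrist'); save('w10.png',c['pixels'],(160,90,360,240),4)"
```

```text
t 17.0 pos [629.  203.2  86.3] w 47.3 F [ 3.8 -1.7 -2. ] q7 -1.68
shift mm [-0.1  3.7  2.4] rot [ 0.005 -0.007  0.009]
```

View pics/w10.png

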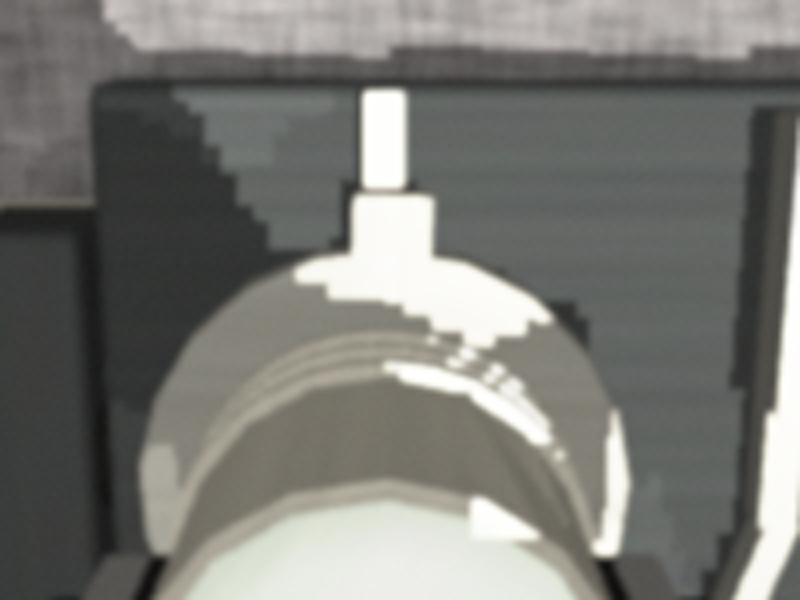

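Request:
{"fn": "drive_tool", "kwargs": {
  "rows": [0,0,0,0,0,0,0.4,0,0,0,0,0,0,0.25,0,0,0,0,0,0,0.1,-0.03,0,0,0,0,0,0.1,-0.045,0,0,0,0,0,0.1,-0.045,0,0,0,0,0,0.1,-0.045,0,0,0,0,0,0.1,-0.01,0,0,0,0,0,0.1]
}}

```text
time_s: 17.85
ee_pos: [630.8, 201.3, 266.2]
tcp_rot: [[-0.009, 1.0, 0.014], [0.006, 0.014, -1.0], [-1.0, -0.009, -0.006]]
wrist_force: [0.3, -0.3, -0.6]
gripper_width: 77.3
```

```bash
python3 -c "
from h import *
go([480,100,250],0)
c=bot.camera('wrist'); cv2.imwrite('pics/w11.png',c['pixels'])"
```

```text
t 17.85 pos [630.8 201.3 266.2] w 77.3 F [ 0.3 -0.3 -0.6] q7 -1.73
shift mm [  17.  -152.1   99.3] rot [ 0.014 -0.006  0.009]
```

View pics/w11.png

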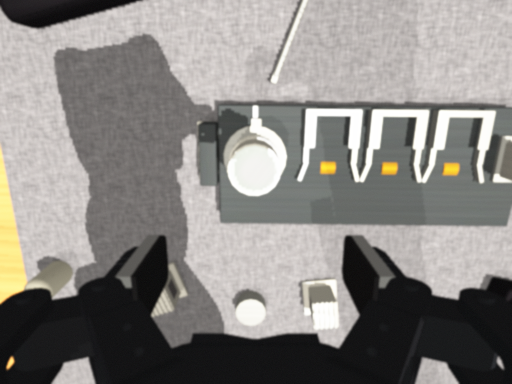

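```bash
python3 -c "
from h import *
c=bot.camera('top')
for p in ((155,239),(220.5,243.5),(359,235),(190,248),(297,240)): print(p,ray(c,p,10).round(0))
w=bot.camera('wrist')
print(proj(w,[630,200,0]))
"
```

```text
(155, 239) [451. 318.  10.]
(220.5, 243.5) [436. 109.  10.]
(359, 235) [ 461. -328.   10.]
(190, 248) [422. 206.  10.]
(297, 240) [ 446. -133.   10.]
[257.1656409  153.04251254]
```

Request:
{"fn": "drive_tool", "kwargs": {
  "rows": [0,-0.04,0.018,0,-0.006,0.009,0.1,0,-0.04,0.02,0,0,0,0.1,0,-0.04,0.02,0,0,0,0.1,0,-0.04,0.02,0,0,0,0.1,0.02,-0.035,0.014,0,0,0,0.1,0.02,0,0,0,0,0,0.1,0,0,0,0,0,0,0.1]
}}

```text
time_s: 18.7
ee_pos: [429.2, 104.8, 212.6]
tcp_rot: [[-0.02, 1.0, 0.018], [-0.007, 0.018, -1.0], [-1.0, -0.02, 0.006]]
wrist_force: [0.5, -0.4, 0.3]
gripper_width: 77.0
```

```bash
python3 -c "
from h import *
go([436,109,200],0)
c=bot.camera('wrist'); cv2.imwrite('pics/w12.png',c['pixels']); save('w12z.png',c['pixels'],(180,80,340,240),4)"
```

```text
t 18.7 pos [429.2 104.8 212.6] w 77.0 F [ 0.5 -0.4  0.3] q7 -1.57
shift mm [12.5  7.1 -4.1] rot [0.018 0.007 0.02 ]
```

View pics/w12z.png

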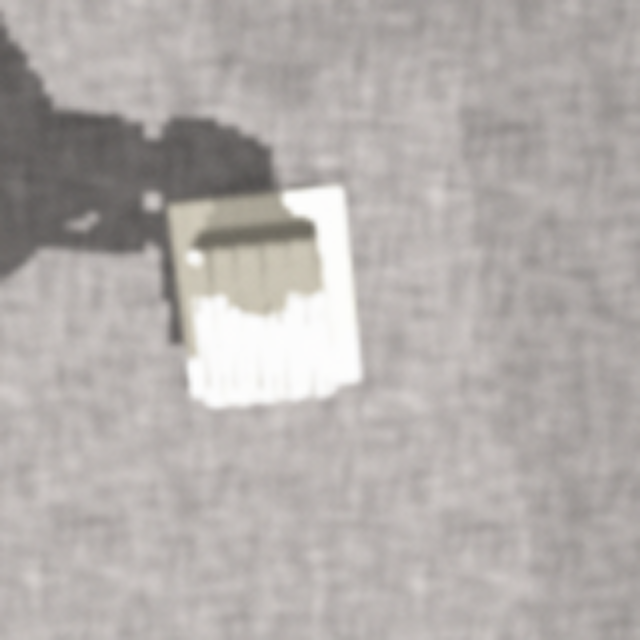

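```bash
python3 -c "
from h import *
c=bot.camera('wrist')
f=lambda x,y:((x+.5)/4-.5+180,(y+.5)/4-.5+80)
a,b,d=[ray(c,f(*p),6) for p in((168,204),(346,186),(361,382))]
print(a,b,d,np.linalg.norm(a-b),np.linalg.norm(b-d),np.arctan2(*(b-d)[[1,0]]),np.arctan2(*(a-b)[[1,0]]),'c',(a+d)/2)
t=[ray(c,f(*p),45) for p in((193,235),(315,225),(190,405),(335,390))]; print(np.round(t,1), np.mean(t,0))
"
```

```text
[460.05047247 137.4539714    6.        ] [465.28118185  92.75963732   6.        ] [414.6780613   87.46594293   6.        ] 44.99937576979425 50.879259126258845 0.10423288772626631 1.6872992946660685 c [437.36426689 112.45995717   6.        ]
[[457.8 128.3  45. ]
 [460.4 101.1  45. ]
 [418.3 129.3  45. ]
 [422.4  95.6  45. ]] [439.72592744 113.57670246  45.        ]
```

```bash
python3 -c "
from h import *
go([437.5,112.5,100],0.11)"
```

```text
t 18.8 pos [430.5 105.1 214.3] w 76.9 F [ 0.7 -0.   0.4] q7 -1.57
shift mm [114.1   9.1  -7.9] rot [-0.092  0.005  0.018]
```

Request:
{"fn": "drive_tool", "kwargs": {
  "rows": [0.03,0.009,-0.008,-0.092,0.005,0.018,0.1,0.04,0,0,0,0,0,0.2,0.03,0,0,0,0,0,0.25,0,0,0,0,0,0,0.25]
}}

```text
time_s: 19.2
ee_pos: [443.3, 115.1, 112.6]
tcp_rot: [[0.007, 0.993, 0.115], [0.002, 0.115, -0.993], [-1.0, 0.007, -0.001]]
wrist_force: [-0.4, -0.1, 1.2]
gripper_width: 64.1
```

```bash
python3 -c "
from h import *
go([437.5,112.5,26],0.11)
c=bot.camera('wrist'); cv2.imwrite('pics/w13.png',c['pixels'])"
```

```text
t 19.2 pos [443.3 115.1 112.6] w 64.1 F [-0.4 -0.1  1.2] q7 -1.45
shift mm [86.6 -6.6  2.1] rot [ 0.005 -0.001 -0.007]
```

View pics/w13.png

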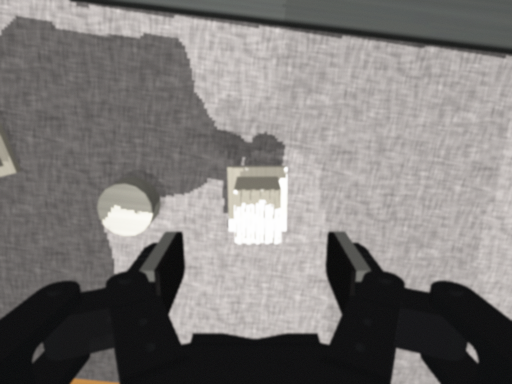

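Request:
{"fn": "drive_tool", "kwargs": {
  "rows": [0.03,-0.007,0.002,0.005,0,-0.007,0.3,0.03,0,0,0,0,0,0.3,0,0,0,0,0,0,0.3]
}}

```text
time_s: 19.55
ee_pos: [440.7, 113.7, 57.4]
tcp_rot: [[0.008, 0.994, 0.11], [0.004, 0.11, -0.994], [-1.0, 0.008, -0.003]]
wrist_force: [0.3, 0.0, 0.1]
gripper_width: 59.5
```

```bash
python3 -c "
from h import *
go([437.5,112.5,26],0.11)
c=bot.camera('wrist'); cv2.imwrite('pics/w14.png',c['pixels'])"
```

```text
t 19.55 pos [440.7 113.7  57.4] w 59.5 F [0.3 0.  0.1] q7 -1.43
shift mm [31.4 -3.6  0.9] rot [ 0.    -0.003 -0.008]
```

View pics/w14.png

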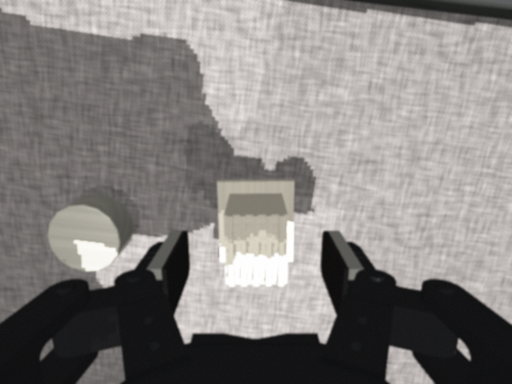

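Request:
{"fn": "drive_tool", "kwargs": {
  "rows": [0.018,-0.004,0.001,0,-0.003,-0.008,0.3,0.009,0,0,0,0,0,0.3,0,0,0,0,0,0,0.35]
}}

```text
time_s: 19.9
ee_pos: [440.4, 113.3, 37.0]
tcp_rot: [[0.008, 0.994, 0.111], [0.002, 0.111, -0.994], [-1.0, 0.008, -0.001]]
wrist_force: [-0.9, -0.4, 0.2]
gripper_width: 55.7
```

```bash
python3 -c "
from h import *
go([437.5,112.5,26],0.11)"
```

```text
t 19.9 pos [440.4 113.3  37. ] w 55.7 F [-0.9 -0.4  0.2] q7 -1.43
shift mm [10.9 -3.1  0.5] rot [ 0.001 -0.001 -0.008]
```

Request:
{"fn": "drive_tool", "kwargs": {
  "rows": [0.013,-0.006,0.001,0,0,-0.015,0.35,0.002,0,0,0,0,0,0.4,0,0,0,0,0,0,0.5,0,0,0,0,0,0,0.6,0,0,0,0,0,0,0.75,0,0,0,0,0,0,0.8],
  "force": 60
}}

```text
time_s: 20.5
ee_pos: [435.9, 112.1, 24.5]
tcp_rot: [[-0.004, 0.994, 0.111], [0.001, 0.111, -0.994], [-1.0, -0.004, -0.001]]
wrist_force: [0.8, -0.3, -1.5]
gripper_width: 28.9
```

```bash
python3 -c "
from h import *
go([437.5,112.5,26],0.11)
c=bot.camera('wrist'); cv2.imwrite('pics/w15.png',c['pixels'])"
```

```text
t 20.5 pos [435.9 112.1  24.5] w 28.9 F [ 0.8 -0.3 -1.5] q7 -1.42
shift mm [-1.5  1.6 -0.3] rot [ 0.001 -0.001  0.004]
```

View pics/w15.png

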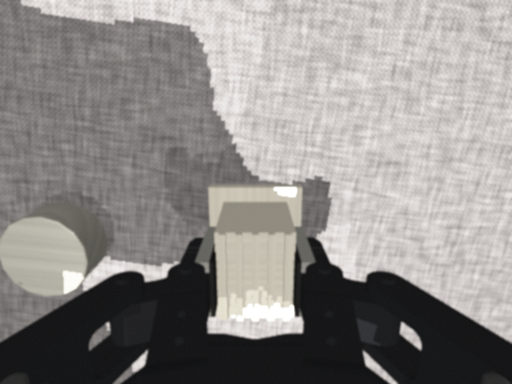

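Request:
{"fn": "drive_tool", "kwargs": {
  "rows": [-0.02,0,0,0,0,0,0.9,-0.04,0,0,0,0,0,0.9,-0.03,0,0,0,0,0,0.9,0,0.02,0,0.05,0,0,0.9,0,0.03,0,0.05,0,0,0.9,0,0.03,0,0,0,0,0.9,0,0.03,0,0,0,0,0.9,0,0,0,0,0,0,0.9]
}}

```text
time_s: 21.35
ee_pos: [548.9, 116.9, 118.6]
tcp_rot: [[-0.005, 1.0, 0.008], [0.001, 0.008, -1.0], [-1.0, -0.005, -0.001]]
wrist_force: [-1.2, 0.2, -1.7]
gripper_width: 29.0
```

```bash
python3 -c "
from h import *
go([588,119.7,90],0.008)
c=bot.camera('wrist'); cv2.imwrite('pics/w16.png',c['pixels'])"
```

```text
t 21.35 pos [548.9 116.9 118.6] w 29.0 F [-1.2  0.2 -1.7] q7 -1.53
shift mm [28.4 39.2 -2.4] rot [-0.    -0.001  0.005]
```

View pics/w16.png

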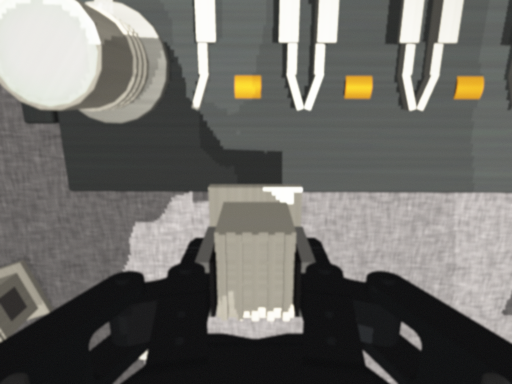

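Request:
{"fn": "drive_tool", "kwargs": {
  "rows": [0.01,0.025,-0.002,0,0,0,0.9,0.015,0.012,0,0,0,0,0.9,0,0,0,0,0,0,0.9]
}}

```text
time_s: 21.7
ee_pos: [582.7, 119.7, 92.5]
tcp_rot: [[-0.01, 1.0, 0.008], [0.002, 0.008, -1.0], [-1.0, -0.01, -0.002]]
wrist_force: [0.5, 0.2, -0.8]
gripper_width: 29.3
```

```bash
python3 -c "
from h import *
go([588,119.7,62],0.008)
c=bot.camera('wrist'); save('w17.png',c['pixels'],(0,0,512,384),1.5)
for y in (52,120): print(proj(c,[622.8,y,38]))
"
```

```text
t 21.7 pos [582.7 119.7  92.5] w 29.3 F [ 0.5  0.2 -0.8] q7 -1.53
shift mm [30.4  5.6  0.1] rot [ 0.    -0.002  0.01 ]
[376.56551055 147.57291015]
[254.68684508 146.55596862]
```

View pics/w17.png

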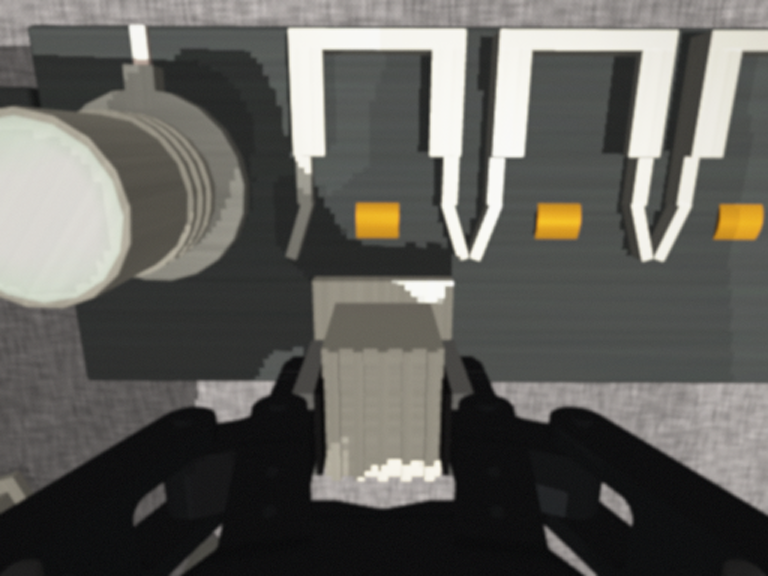

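Request:
{"fn": "drive_tool", "kwargs": {
  "rows": [0.012,0.003,-0.002,0,-0.002,0.012,0.9,0.012,0.001,0,0,0,0,0.9,0,0,0,0,0,0,0.9]
}}

```text
time_s: 22.05
ee_pos: [584.6, 122.0, 70.4]
tcp_rot: [[0.003, 1.0, 0.009], [0.0, 0.009, -1.0], [-1.0, 0.003, -0.0]]
wrist_force: [0.5, -0.1, -2.1]
gripper_width: 28.8
```

```bash
python3 -c "
from h import *
go([588,121.3,61],0.008)
c=bot.camera('wrist'); save('w18.png',c['pixels'],(0,0,512,384),1.5)
print(proj(c,[622.8,121.3,38]))
"
```

```text
t 22.05 pos [584.6 122.   70.4] w 28.8 F [ 0.5 -0.1 -2.1] q7 -1.53
shift mm [9.4 3.4 0.7] rot [ 0.001 -0.    -0.003]
[256.53429573 157.7779855 ]
```

View pics/w18.png

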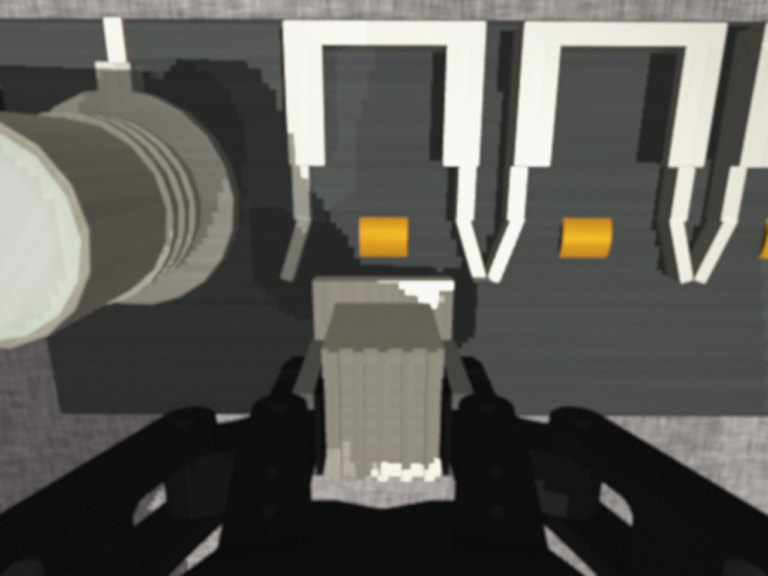

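Request:
{"fn": "drive_tool", "kwargs": {
  "rows": [0.006,0,0,0,0,0,0.9,0.004,0,0,0,0,0,0.9]
}}

```text
time_s: 22.3
ee_pos: [585.1, 122.1, 62.0]
tcp_rot: [[0.005, 1.0, 0.009], [0.001, 0.009, -1.0], [-1.0, 0.005, -0.001]]
wrist_force: [-0.6, 0.4, -2.6]
gripper_width: 29.3
```

Request:
{"fn": "drive_tool", "kwargs": {
  "rows": [0.002,0,0,0,0,0,0.9]
}}

```text
time_s: 22.4
ee_pos: [585.3, 122.1, 60.1]
tcp_rot: [[0.005, 1.0, 0.008], [0.001, 0.008, -1.0], [-1.0, 0.005, -0.001]]
wrist_force: [-5.5, -0.0, 36.9]
gripper_width: 29.6
```

Request:
{"fn": "drive_tool", "kwargs": {
  "rows": [-0.001,0,0,0,0,-0.005,0.9,0,0.006,0,0,0,0,0.9]
}}

```text
time_s: 22.6
ee_pos: [591.3, 122.1, 61.4]
tcp_rot: [[-0.0, 1.0, 0.008], [0.001, 0.008, -1.0], [-1.0, 0.0, -0.001]]
wrist_force: [-0.5, -0.4, -2.6]
gripper_width: 29.2
```

Request:
{"fn": "drive_tool", "kwargs": {
  "rows": [0.001,0.006,0,0,0,0,0.9,0,0.007,0,0,0,0,0.9,0,0.007,0,0,0,0,0.9]
}}

```text
time_s: 22.9
ee_pos: [613.4, 122.3, 61.0]
tcp_rot: [[0.001, 1.0, 0.008], [0.001, 0.008, -1.0], [-1.0, 0.001, -0.001]]
wrist_force: [-2.5, -0.6, 4.2]
gripper_width: 29.0
```

Request:
{"fn": "drive_tool", "kwargs": {
  "rows": [0,0.006,0,0,0,0,0.9,0,0.006,0,0,0,0,0.9,0,0.006,0,0,0,0,0.9]
}}

```text
time_s: 23.2
ee_pos: [633.5, 122.4, 61.2]
tcp_rot: [[0.002, 1.0, 0.008], [0.001, 0.008, -1.0], [-1.0, 0.002, -0.001]]
wrist_force: [-1.7, 0.1, 4.4]
gripper_width: 29.2
```

```bash
python3 -c "
from h import *
go([653,121.3,61],0.008)
c=bot.camera('wrist'); save('w19.png',c['pixels'],(0,0,512,384),1.5)
"
```

```text
t 23.2 pos [633.5 122.4  61.2] w 29.2 F [-1.7  0.1  4.4] q7 -1.54
shift mm [ 0.3 19.5  1.3] rot [ 0.    -0.001 -0.002]
```

View pics/w19.png

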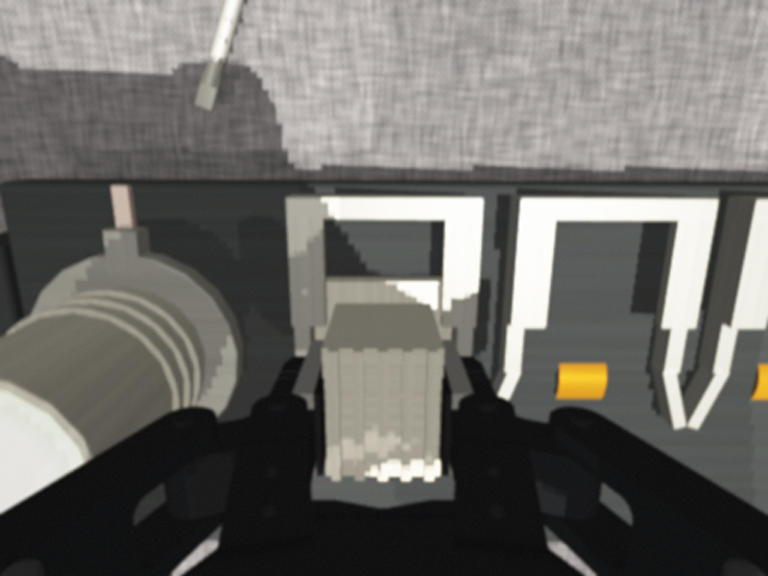

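Foot is under the lips and still sliding straight. Continuing home.

Request:
{"fn": "drive_tool", "kwargs": {
  "rows": [0,0.006,0,0,0,0,0.9,0,0.005,0,0,0,0,0.9,0,0.004,0,0,0,0,0.9]
}}

```text
time_s: 23.55
ee_pos: [650.2, 122.5, 61.3]
tcp_rot: [[0.003, 1.0, 0.008], [0.001, 0.008, -1.0], [-1.0, 0.003, -0.001]]
wrist_force: [-0.7, -0.3, -1.3]
gripper_width: 28.7
```

Request:
{"fn": "drive_tool", "kwargs": {
  "rows": [0,0.003,0,0,0,0,0.9]
}}

```text
time_s: 23.65
ee_pos: [653.4, 122.4, 60.9]
tcp_rot: [[0.002, 1.0, 0.008], [0.001, 0.008, -1.0], [-1.0, 0.002, -0.001]]
wrist_force: [-1.2, 0.1, -0.4]
gripper_width: 29.0
```

Request:
{"fn": "drive_tool", "kwargs": {
  "rows": [0,0.002,0,0,0,0,0.9,0,0.002,0,0,0,0,0.9]
}}

```text
time_s: 23.85
ee_pos: [653.7, 122.5, 60.3]
tcp_rot: [[-0.008, 1.0, 0.008], [0.001, 0.008, -1.0], [-1.0, -0.008, -0.001]]
wrist_force: [-24.3, -1.2, 28.0]
gripper_width: 29.1
```

Request:
{"fn": "drive_tool", "kwargs": {
  "rows": [0,-0.001,0,0,0,0.008,0.7,0,0,0,0,0,0,0.5,0,0,0,0,0,0,0.45,-0.02,0,0,0,0,0,0.45,-0.04,0,0,0,0,0,0.4,-0.04,0,0,0,0,0,0.3,-0.04,0,0,0,0,0,0.1,0,0,0,0,0,0,0.1]
}}

```text
time_s: 24.65
ee_pos: [652.7, 122.0, 203.7]
tcp_rot: [[-0.003, 1.0, 0.008], [-0.0, 0.008, -1.0], [-1.0, -0.003, 0.0]]
wrist_force: [1.4, 0.2, -0.2]
gripper_width: 76.9
```

```bash
python3 -c "
from h import *
go([450,318,220],0.008)
c=bot.camera('wrist'); save('w20.png',c['pixels'],(0,0,512,384),1.5)
t=bot.camera('top'); save('t4.png',t['pixels'],(95,150,285,275),4)
"
```

```text
t 24.65 pos [652.7 122.  203.7] w 76.9 F [ 1.4  0.2 -0.2] q7 -1.6
shift mm [ -15.7 -201.3 -197.5] rot [-0.     0.     0.003]
```

View pics/w20.png

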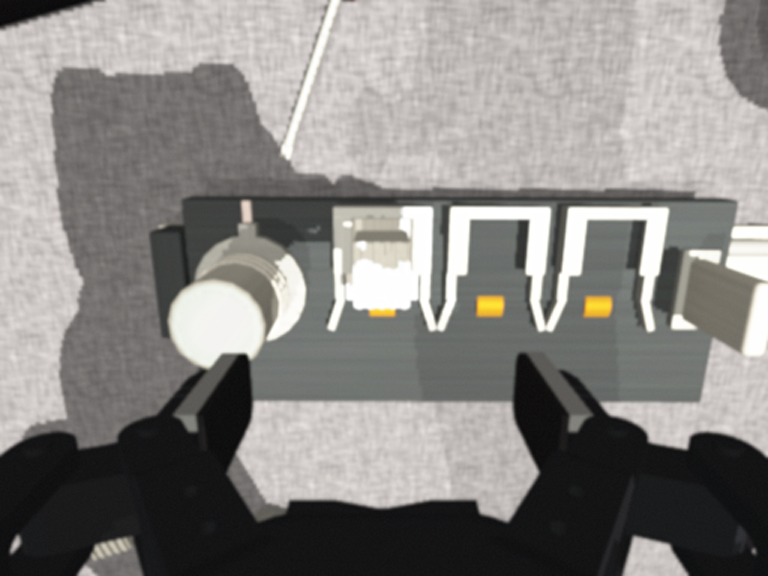

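View pics/t4.png

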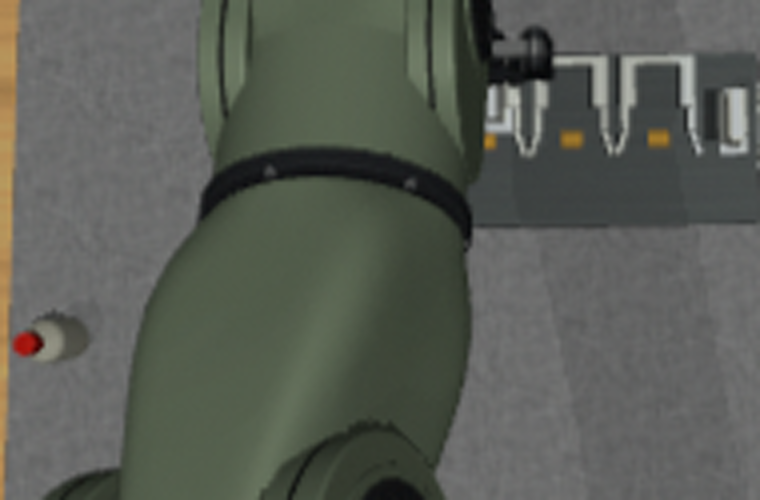

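Request:
{"fn": "drive_tool", "kwargs": {
  "rows": [-0.01,-0.03,-0.03,0,0,0,0.1,0,-0.03,-0.03,0,0,0,0.1,0,-0.03,-0.03,0,0,0,0.1,0,-0.03,-0.03,0,0,0,0.1,0,-0.03,-0.03,0,0,0,0.1,0,-0.03,-0.03,0,0,0,0.1,0,-0.015,-0.015,0,0,0,0.1,0,0,0,0,0,0,0.1]
}}

```text
time_s: 25.55
ee_pos: [443.8, 320.5, 200.4]
tcp_rot: [[-0.022, 1.0, 0.006], [-0.009, 0.006, -1.0], [-1.0, -0.022, 0.009]]
wrist_force: [0.7, -0.9, 0.0]
gripper_width: 76.7
```

```bash
python3 -c "
from h import *
go([450,318,200],0.008)
c=bot.camera('wrist'); save('w21.png',c['pixels'],(0,0,512,384),1.5); save('w21z.png',c['pixels'],(180,80,340,240),4)
"
```

```text
t 25.55 pos [443.8 320.5 200.4] w 76.7 F [ 0.7 -0.9  0. ] q7 -1.94
shift mm [0.3 6.2 2.6] rot [-0.002  0.009  0.022]
```

View pics/w21.png

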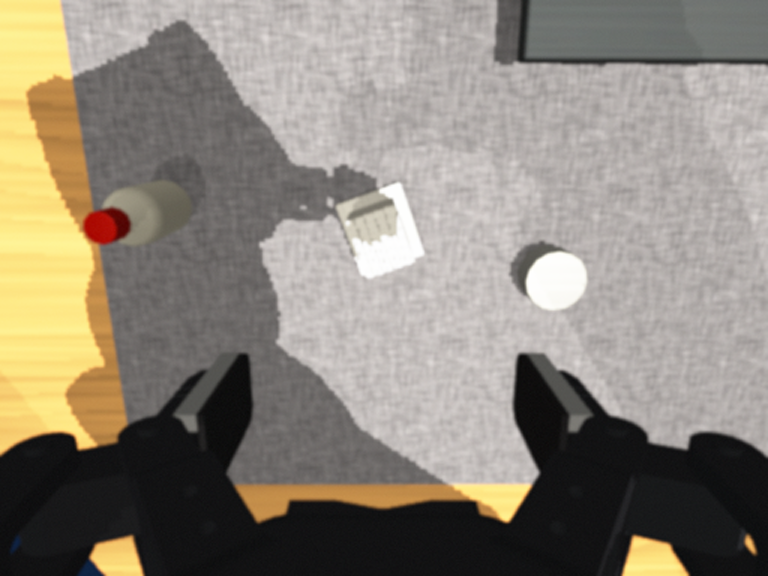

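View pics/w21z.png

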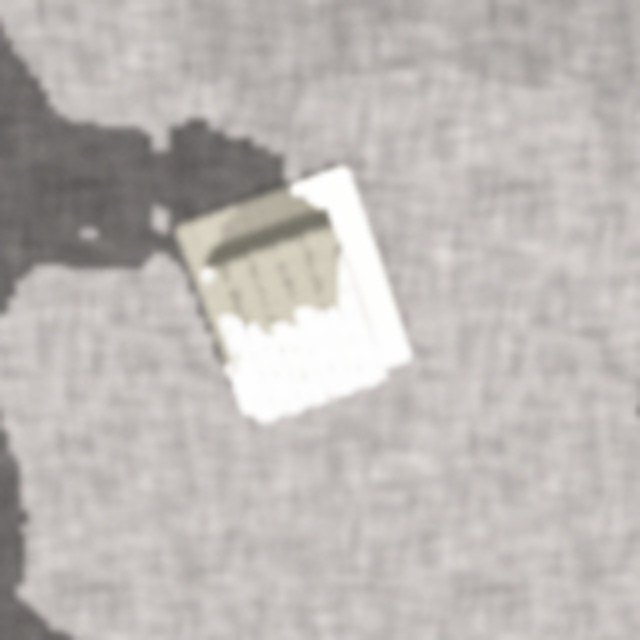

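```bash
cat >> h.py <<'E'
def foot(c,pts,f):
    a,b,d=[ray(c,f(*p),6) for p in pts]
    print(np.linalg.norm(a-b),np.linalg.norm(b-d),'yaw bd',np.arctan2(*(b-d)[[1,0]]),'ab',np.arctan2(*(a-b)[[1,0]]),'c',((a+d)/2).round(1))
f4=lambda x,y:((x+.5)/4-.5+180,(y+.5)/4-.5+80)
E
python3 -c "
from h import *
c=bot.camera('wrist')
foot(c,((176,229),(347,167),(412,356)),f4)
go([450,318,100],0.36)
"
```

```text
43.99605123116205 49.47515299061419 yaw bd 0.34984616150767817 ab 1.9188619302163041 c [454.9 318.9   6. ]
t 25.65 pos [445.9 318.3 200.7] w 76.8 F [ 0.5 -0.1 -0.2] q7 -1.93
shift mm [100.6   6.2  -0.7] rot [-0.357  0.006  0.022]
```

Request:
{"fn": "drive_tool", "kwargs": {
  "rows": [0.02,0.008,0,-0.115,0.006,0.022,0.1,0.03,0,0,-0.115,0,0,0.2,0.03,0,0,-0.115,0,0,0.25,0,0,0,0,0,0,0.25]
}}

```text
time_s: 26.05
ee_pos: [457.8, 313.4, 116.9]
tcp_rot: [[0.003, 0.938, 0.347], [-0.004, 0.347, -0.938], [-1.0, 0.002, 0.005]]
wrist_force: [-0.3, 0.1, 0.8]
gripper_width: 64.1
```

```bash
python3 -c "
from h import *
go([454.9,318.9,60],0.35)
c=bot.camera('wrist'); save('w22.png',c['pixels'],(0,0,512,384),1.5)
"
```

```text
t 26.05 pos [457.8 313.4 116.9] w 64.1 F [-0.3  0.1  0.8] q7 -1.63
shift mm [56.8 -0.9 -6.5] rot [ 0.004  0.005 -0.002]
```

View pics/w22.png

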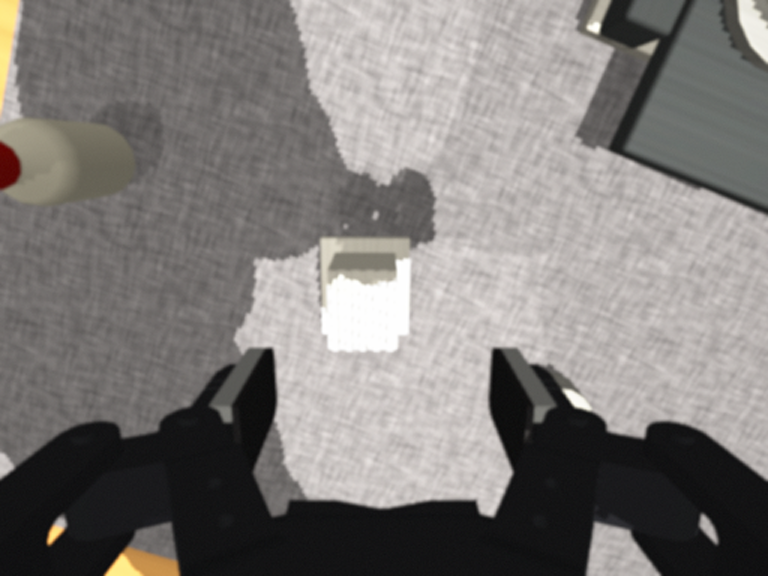

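Request:
{"fn": "drive_tool", "kwargs": {
  "rows": [0.03,-0.002,-0.008,0,0.005,-0.005,0.3,0.025,0,0,0,0,0,0.3,0,0,0,0,0,0,0.3]
}}

```text
time_s: 26.4
ee_pos: [457.6, 319.5, 66.5]
tcp_rot: [[0.004, 0.945, 0.328], [0.002, 0.328, -0.945], [-1.0, 0.004, -0.0]]
wrist_force: [0.2, -0.2, 0.5]
gripper_width: 59.8
```

```bash
python3 -c "
from h import *
go([454.9,318.9,25],0.35)
c=bot.camera('wrist'); save('w23.png',c['pixels'],(0,0,512,384),1.5)
"
```

```text
t 26.4 pos [457.6 319.5  66.5] w 59.8 F [ 0.2 -0.2  0.5] q7 -1.63
shift mm [41.4 -2.9 -0.3] rot [-0.015 -0.    -0.004]
```

View pics/w23.png

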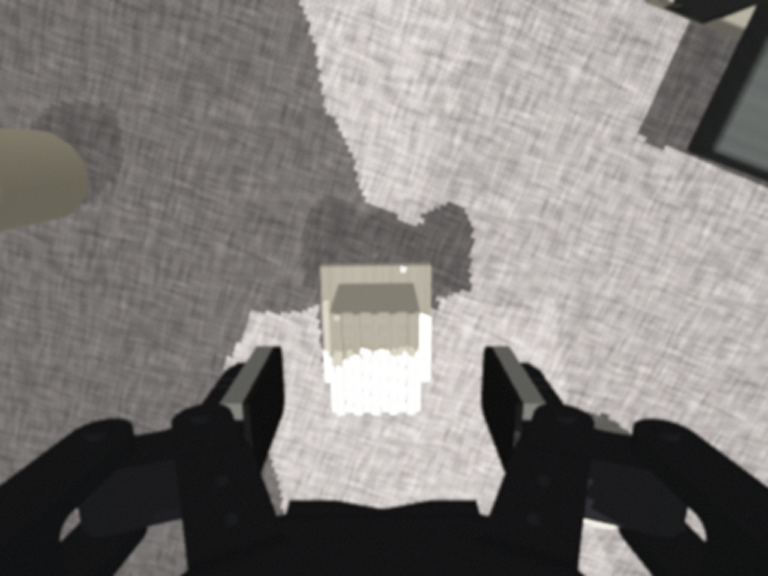

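Request:
{"fn": "drive_tool", "kwargs": {
  "rows": [0.02,-0.005,-0.002,-0.015,0,-0.01,0.35,0.015,0,0,0,0,0,0.4,0,0,0,0,0,0,0.4]
}}

```text
time_s: 26.75
ee_pos: [455.7, 320.8, 37.2]
tcp_rot: [[0.001, 0.941, 0.338], [0.002, 0.338, -0.941], [-1.0, 0.002, -0.002]]
wrist_force: [-0.0, 0.6, 0.9]
gripper_width: 51.5
```

```bash
python3 -c "
from h import *
go([454.9,318.9,25],0.35)
"
```

```text
t 26.75 pos [455.7 320.8  37.2] w 51.5 F [-0.   0.6  0.9] q7 -1.62
shift mm [12.2 -1.4  1.5] rot [-0.005 -0.002 -0.002]
```

Request:
{"fn": "drive_tool", "kwargs": {
  "rows": [0.012,-0.002,0,-0.005,0,-0.004,0.4,0.002,0,0,0,0,0,0.45,0,0,0,0,0,0,0.55,0,0,0,0,0,0,0.65,0,0,0,0,0,0,0.75,0,0,0,0,0,0,0.9]
}}

```text
time_s: 27.35
ee_pos: [455.3, 320.6, 25.4]
tcp_rot: [[0.0, 0.94, 0.341], [0.002, 0.341, -0.94], [-1.0, 0.001, -0.002]]
wrist_force: [-0.5, 0.5, -1.9]
gripper_width: 29.1
```

```bash
python3 -c "
from h import *
go([454.9,318.9,25],0.35)
c=bot.camera('wrist'); save('w24.png',c['pixels'],(0,0,512,384),1.5)
"
```

```text
t 27.35 pos [455.3 320.6  25.4] w 29.1 F [-0.5  0.5 -1.9] q7 -1.61
shift mm [ 0.4 -0.9  1.5] rot [-0.002 -0.002 -0.001]
```

View pics/w24.png

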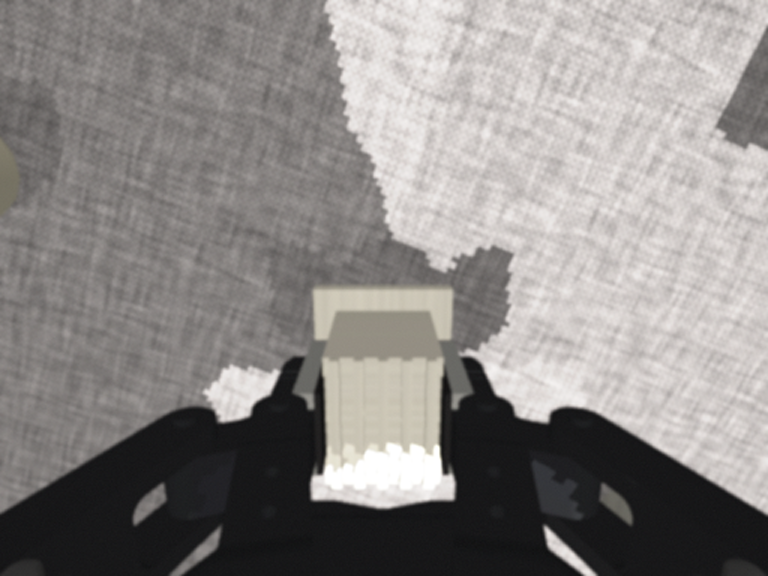

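Request:
{"fn": "drive_tool", "kwargs": {
  "rows": [-0.03,0,0,0,0,0,0.9,-0.04,0,0,0,0,0,0.9,-0.03,0,0,0.11,0,0,0.9,0,0,0,0.11,0,0,0.9,0,0,0.02,0.11,0,0,0.9,0,0,0.045,0,0,0,0.9,0,0,0.045,0,0,0,0.9,0,0,0.045,0,0,0,0.9]
}}

```text
time_s: 28.2
ee_pos: [457.5, 166.8, 128.6]
tcp_rot: [[0.001, 1.0, 0.013], [0.005, 0.013, -1.0], [-1.0, 0.001, -0.005]]
wrist_force: [1.8, -0.9, -1.5]
gripper_width: 29.4
```

```bash
python3 -c "
from h import *
go([500,54,118],0.008)
"
```

```text
t 28.2 pos [457.5 166.8 128.6] w 29.4 F [ 1.8 -0.9 -1.5] q7 -1.61
shift mm [ 10.   41.  113.4] rot [ 0.005 -0.005 -0.001]
```

Request:
{"fn": "drive_tool", "kwargs": {
  "rows": [0.005,0.025,0.03,0.005,-0.005,0,0.9,0.005,0.03,0.03,0,0,0,0.9,0.005,0.03,0.025,0,0,0,0.9,0.005,0.025,0.015,0,0,0,0.9,0,0.005,0,0,0,0,0.9,0,0,0,0,0,0,0.9]
}}

```text
time_s: 28.8
ee_pos: [576.2, 55.8, 108.6]
tcp_rot: [[0.0, 1.0, 0.0], [-0.002, 0.0, -1.0], [-1.0, 0.0, 0.002]]
wrist_force: [-0.6, 1.5, -1.1]
gripper_width: 29.2
```

```bash
python3 -c "
from h import *
go([588,53.3,70],0.008)
c=bot.camera('wrist'); save('w25.png',c['pixels'],(0,0,512,384),1.5)
print(proj(c,[622.8,53.3,38]))
"
```

```text
t 28.8 pos [576.2  55.8 108.6] w 29.2 F [-0.6  1.5 -1.1] q7 -1.47
shift mm [38.6 11.8  2.5] rot [-0.008  0.002 -0.   ]
[258.53603909 132.85028158]
```

View pics/w25.png

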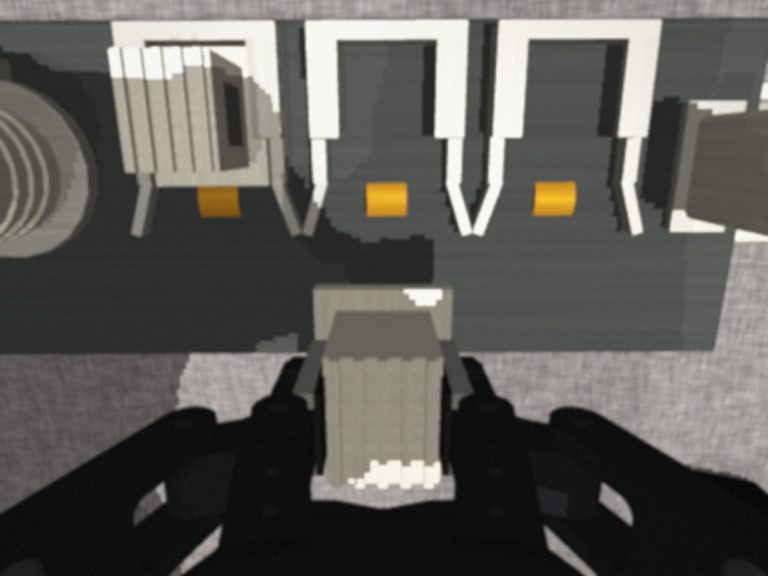

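Request:
{"fn": "drive_tool", "kwargs": {
  "rows": [0.018,0.009,0.002,-0.008,0.002,0,0.9,0.015,0.003,0,0,0,0,0.9,0,0,0,0,0,0,0.9]
}}

```text
time_s: 29.15
ee_pos: [586.4, 56.5, 75.2]
tcp_rot: [[-0.0, 1.0, 0.011], [0.001, 0.011, -1.0], [-1.0, -0.0, -0.001]]
wrist_force: [-0.1, 0.1, -1.8]
gripper_width: 28.9
```

```bash
python3 -c "
from h import *
go([588,53.5,62],0.008)
c=bot.camera('wrist'); save('w26.png',c['pixels'],(0,0,512,384),1.5)
print(proj(c,[622.8,53.3,38]))
"
```

```text
t 29.15 pos [586.4  56.5  75.2] w 28.9 F [-0.1  0.1 -1.8] q7 -1.46
shift mm [13.2  1.6  3. ] rot [ 0.003 -0.001  0.   ]
[261.49645934 159.48659806]
```

View pics/w26.png

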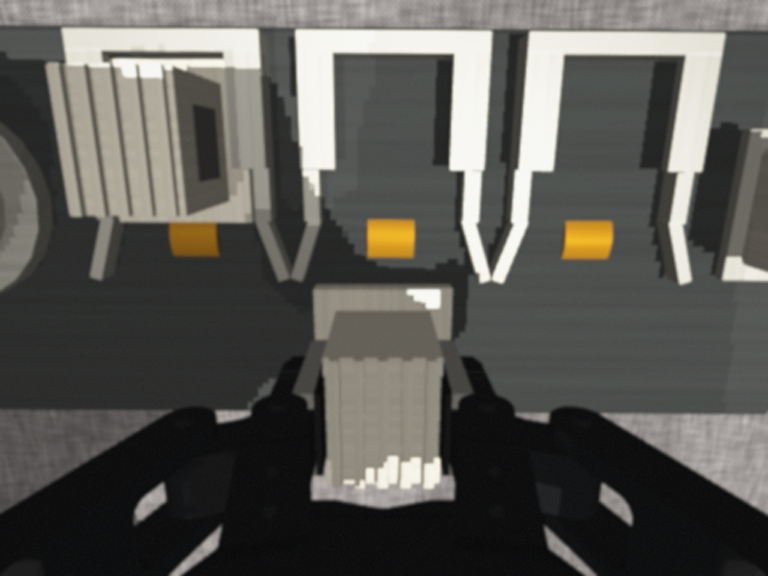

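Request:
{"fn": "drive_tool", "kwargs": {
  "rows": [0.008,0.001,0.003,0.003,0,0,0.9,0.003,0,0,0,0,0,0.9,0,0,0,0,0,0,0.9]
}}

```text
time_s: 29.5
ee_pos: [587.3, 54.0, 65.6]
tcp_rot: [[0.001, 1.0, 0.009], [0.001, 0.009, -1.0], [-1.0, 0.001, -0.001]]
wrist_force: [0.5, -0.2, -2.1]
gripper_width: 28.8
```

```bash
python3 -c "
from h import *
go([588,53.5,62],0.008)
c=bot.camera('wrist'); save('w27.png',c['pixels'],(0,0,512,384),1.5)
"
```

```text
t 29.5 pos [587.3  54.   65.6] w 28.8 F [ 0.5 -0.2 -2.1] q7 -1.45
shift mm [3.6 0.7 0.5] rot [ 0.001 -0.001 -0.001]
```

View pics/w27.png

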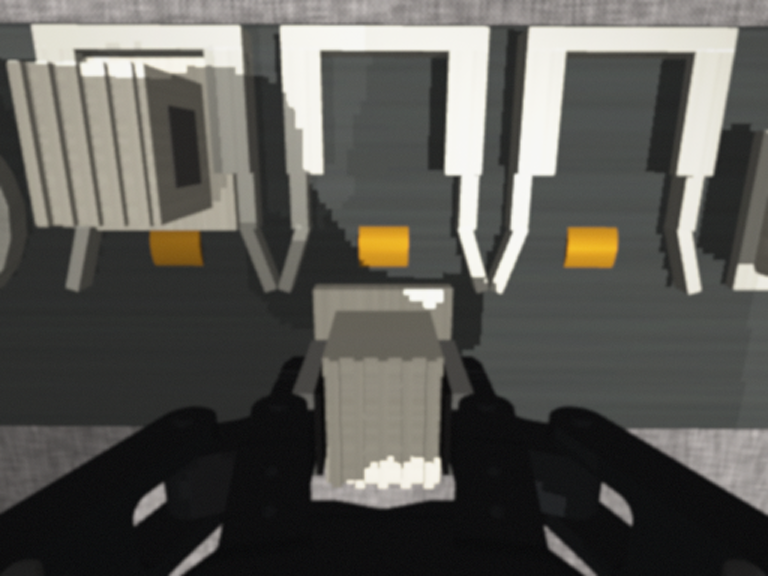

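Request:
{"fn": "drive_tool", "kwargs": {
  "rows": [0.003,0,0,0,0,0,0.9,0,0.005,0,0,0,0,0.9]
}}

```text
time_s: 29.75
ee_pos: [592.3, 54.1, 63.0]
tcp_rot: [[0.001, 1.0, 0.009], [0.001, 0.009, -1.0], [-1.0, 0.001, -0.001]]
wrist_force: [-0.2, 0.9, -3.0]
gripper_width: 29.0
```

Request:
{"fn": "drive_tool", "kwargs": {
  "rows": [0.001,0,0,0,0,0,0.9]
}}

```text
time_s: 29.85
ee_pos: [593.0, 54.1, 62.2]
tcp_rot: [[0.002, 1.0, 0.009], [0.001, 0.009, -1.0], [-1.0, 0.002, -0.001]]
wrist_force: [0.2, 0.1, -2.5]
gripper_width: 28.9
```

Request:
{"fn": "drive_tool", "kwargs": {
  "rows": [0.0006,0.006,0,0,0,0,0.9,0,0.006,0,0,0,0,0.9,0,0.006,0,0,0,0,0.9]
}}

```text
time_s: 30.15
ee_pos: [612.2, 54.3, 62.2]
tcp_rot: [[0.002, 1.0, 0.009], [0.001, 0.009, -1.0], [-1.0, 0.002, -0.001]]
wrist_force: [-1.9, -0.1, 3.7]
gripper_width: 29.0
```

Request:
{"fn": "drive_tool", "kwargs": {
  "rows": [0,0.006,0,0,0,0,0.9,0,0.006,0,0,0,0,0.9,0,0.006,0,0,0,0,0.9]
}}

```text
time_s: 30.45
ee_pos: [632.3, 54.4, 62.6]
tcp_rot: [[0.003, 1.0, 0.009], [0.001, 0.009, -1.0], [-1.0, 0.003, -0.001]]
wrist_force: [-1.9, -0.2, 3.7]
gripper_width: 28.9
```

Request:
{"fn": "drive_tool", "kwargs": {
  "rows": [0.0006,0.006,0,0,0,0,0.9,0,0.006,0,0,0,0,0.9,0,0.004,0,0,0,0,0.9]
}}

```text
time_s: 30.75
ee_pos: [649.9, 54.5, 61.9]
tcp_rot: [[0.003, 1.0, 0.009], [0.001, 0.009, -1.0], [-1.0, 0.003, -0.001]]
wrist_force: [-0.1, 1.0, 3.8]
gripper_width: 29.0
```

Request:
{"fn": "drive_tool", "kwargs": {
  "rows": [0,0.004,0,0,0,0,0.9]
}}

```text
time_s: 30.85
ee_pos: [654.4, 54.6, 61.9]
tcp_rot: [[0.003, 1.0, 0.009], [0.001, 0.009, -1.0], [-1.0, 0.003, -0.001]]
wrist_force: [0.5, 1.1, -1.5]
gripper_width: 29.3
```

Request:
{"fn": "drive_tool", "kwargs": {
  "rows": [0,0.002,0,0,0,0,0.9,0,0.002,0,0,0,0,0.9]
}}

```text
time_s: 31.05
ee_pos: [656.8, 54.6, 61.1]
tcp_rot: [[-0.002, 1.0, 0.008], [0.001, 0.008, -1.0], [-1.0, -0.002, -0.001]]
wrist_force: [-27.0, -0.0, 26.7]
gripper_width: 29.4
```

Request:
{"fn": "drive_tool", "kwargs": {
  "rows": [0,-0.001,0,0,0,0.002,0.7,0,0,0,0,0,0,0.5,0,0,0,0,0,0,0.45,-0.02,0,0,0,0,0,0.45,-0.04,0,0,0,0,0,0.4,-0.04,0,0,0,0,0,0.3,-0.04,0,0,0,0,0,0.1,0,0,0,0,0,0,0.1]
}}

```text
time_s: 31.85
ee_pos: [655.6, 54.3, 204.8]
tcp_rot: [[-0.003, 1.0, 0.008], [0.001, 0.008, -1.0], [-1.0, -0.003, -0.001]]
wrist_force: [0.4, 0.5, -0.5]
gripper_width: 76.7
```

```bash
python3 -c "
from h import *
go([455,-325,210],0.008)
c=bot.camera('wrist'); save('w28.png',c['pixels'],(0,0,512,384),1.5)
t=bot.camera('top'); save('t5.png',t['pixels'],(265,150,455,275),4)
"
```

```text
t 31.85 pos [655.6  54.3 204.8] w 76.7 F [ 0.4  0.5 -0.5] q7 -1.52
shift mm [  -5.  -203.7  377.6] rot [ 0.    -0.001  0.003]
```

View pics/w28.png

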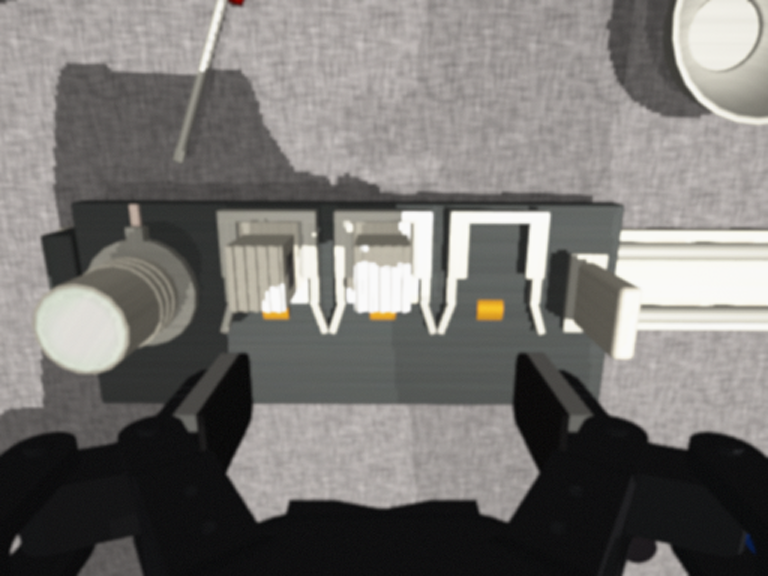

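View pics/t5.png

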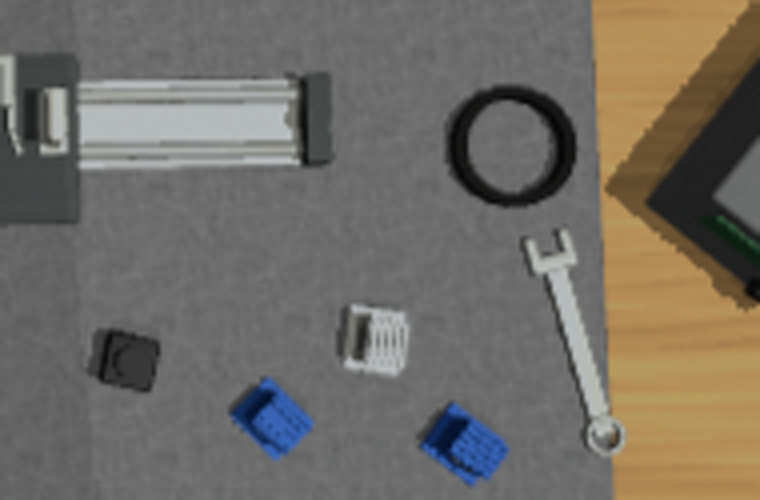

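Request:
{"fn": "drive_tool", "kwargs": {
  "rows": [0,-0.02,0.038,0,0,0,0.1,0,-0.02,0.038,0,0,0,0.1,0,-0.02,0.038,0,0,0,0.1,0,-0.02,0.038,0,0,0,0.1,0,-0.02,0.038,0,0,0,0.1,0,-0.02,0.038,0,0,0,0.1,0,-0.02,0.038,0,0,0,0.1,0,-0.02,0.038,0,0,0,0.1]
}}

```text
time_s: 32.75
ee_pos: [489.9, -254.5, 190.7]
tcp_rot: [[-0.022, 1.0, 0.019], [0.005, 0.019, -1.0], [-1.0, -0.021, -0.006]]
wrist_force: [0.5, -0.7, -0.2]
gripper_width: 77.4
```

```bash
python3 -c "
from h import *
go([455,-325,210],0.008)
"
```

```text
t 32.75 pos [ 489.9 -254.5  190.7] w 77.4 F [ 0.5 -0.7 -0.2] q7 -0.97
shift mm [-18.9 -36.6  69.7] rot [ 0.011 -0.006  0.022]
```

Request:
{"fn": "drive_tool", "kwargs": {
  "rows": [-0.01,-0.018,0.03,0.011,-0.006,0.022,0.1,-0.01,-0.012,0.025,0,0,0,0.1,0,0,0,0,0,0,0.1]
}}

```text
time_s: 33.05
ee_pos: [454.7, -316.8, 208.0]
tcp_rot: [[-0.005, 1.0, 0.0], [-0.0, 0.0, -1.0], [-1.0, -0.005, 0.0]]
wrist_force: [-0.0, 0.9, 0.3]
gripper_width: 76.7
```

```bash
python3 -c "
from h import *
go([455,-325,210],0.008)
c=bot.camera('wrist'); save('w29.png',c['pixels'],(0,0,512,384),1.5); save('w29z.png',c['pixels'],(180,80,340,240),4)
"
```

```text
t 33.05 pos [ 454.7 -316.8  208. ] w 76.7 F [-0.   0.9  0.3] q7 -0.87
shift mm [-2.   0.3  8.2] rot [-0.008  0.     0.005]
```

View pics/w29.png

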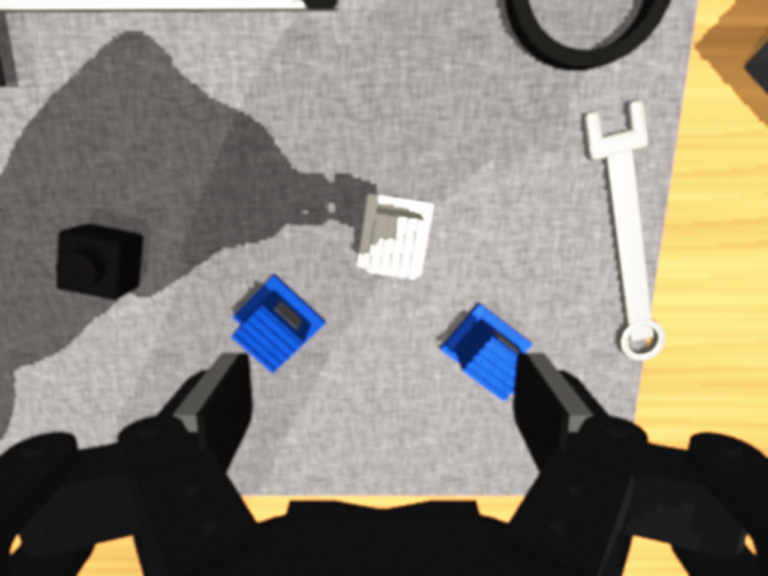

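View pics/w29z.png

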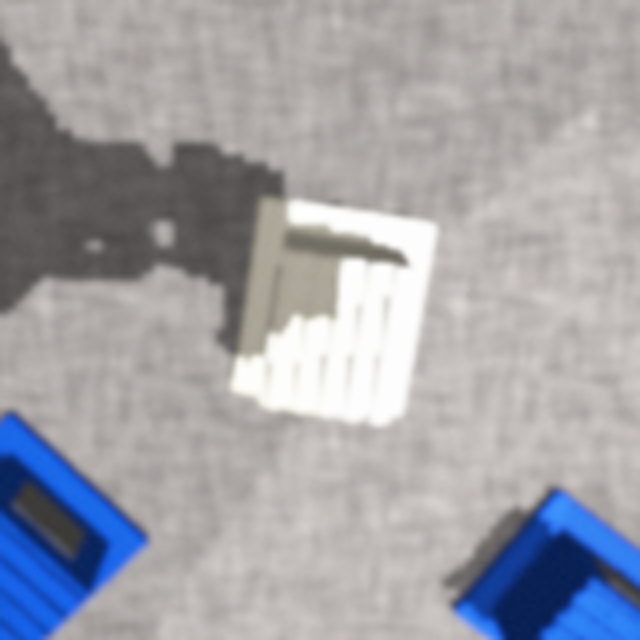

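```bash
python3 -c "
from h import *
c=bot.camera('wrist')
foot(c,((437,224),(262,197),(232,388)),f4)
go([455,-325,210],-0.15)
"
```

```text
43.93756190807153 49.218291691222895 yaw bd -0.16366981560839883 ab -1.7207300404133923 c [ 464.1 -322.7    6. ]
t 33.15 pos [ 456.5 -313.3  207.1] w 76.7 F [-0.1  1.  -0.2] q7 -0.87
shift mm [-2.9 -1.5 11.7] rot [ 0.154 -0.002  0.005]
```

Request:
{"fn": "drive_tool", "kwargs": {
  "rows": [0.03,0.006,0.008,0.08,0,0.005,0.1,0.035,0,0,0.08,0,0,0.2,0.03,0,0,0,0,0,0.25,0,0,0,0,0,0,0.25]
}}

```text
time_s: 33.55
ee_pos: [465.1, -315.8, 106.5]
tcp_rot: [[-0.001, 0.988, -0.155], [0.005, -0.155, -0.988], [-1.0, -0.002, -0.005]]
wrist_force: [-0.0, 0.5, 1.5]
gripper_width: 64.1
```

```bash
python3 -c "
from h import *
go([464,-322.7,60],-0.157)
c=bot.camera('wrist'); save('w30.png',c['pixels'],(0,0,512,384),1.5)
"
```

```text
t 33.55 pos [ 465.1 -315.8  106.5] w 64.1 F [-0.   0.5  1.5] q7 -0.96
shift mm [46.5  0.1  7.3] rot [ 0.001 -0.005  0.002]
```

View pics/w30.png

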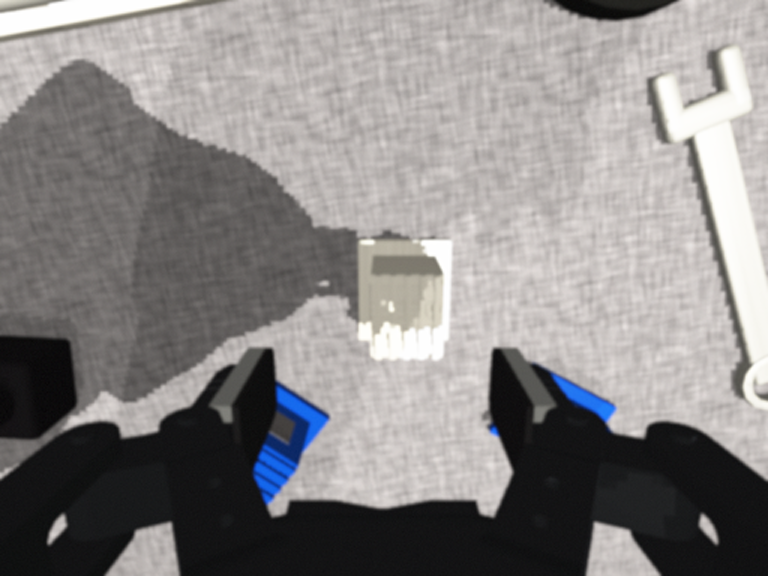

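```bash
python3 -c "
from h import *
im=cv2.imread('pics/w29.png')
c=bot.camera('wrist')
cy,sy=np.cos(-.157),np.sin(-.157)
hsv=cv2.cvtColor(c['pixels'],cv2.COLOR_BGR2HSV); m=cv2.inRange(hsv,(100,120,40),(130,255,255))
cs,_=cv2.findContours(m,0,2)
C=np.array([464,-322.7])
for k in cs:
    if cv2.contourArea(k)<50: continue
    P=np.array([ray(c,p[0],6)[:2] for p in k])-C
    ty=P@[cy,sy]; tz=P@[sy,-cy]
    print('tool y max',ty.max(),'at tz',tz[ty.argmax()],'tz range',tz.min(),tz.max())
"
```

```text
tool y max -49.42244488881689 at tz -60.93508987170536 tz range -78.51854952632256 -36.00011454226296
tool y max -43.91610339417048 at tz 78.74235558182413 tz range 77.97869008485902 112.52010372110053
```

Request:
{"fn": "drive_tool", "kwargs": {
  "rows": [0.025,0,0.009,0,-0.005,0,0.3,0.022,0,0,0,0,0,0.3,0,0,0,0,0,0,0.3]
}}

```text
time_s: 33.95
ee_pos: [467.9, -326.1, 66.9]
tcp_rot: [[0.008, 0.988, -0.152], [-0.006, -0.152, -0.988], [-1.0, 0.009, 0.004]]
wrist_force: [0.1, -0.2, 0.6]
gripper_width: 59.9
```

```bash
python3 -c "
from h import *
go([464,-324,25],-0.157)
c=bot.camera('wrist'); save('w31.png',c['pixels'],(0,0,512,384),1.5)
"
```

```text
t 33.95 pos [ 467.9 -326.1   66.9] w 59.9 F [ 0.1 -0.2  0.6] q7 -0.94
shift mm [41.8 -4.5 -1.7] rot [ 0.004  0.004 -0.009]
```

View pics/w31.png

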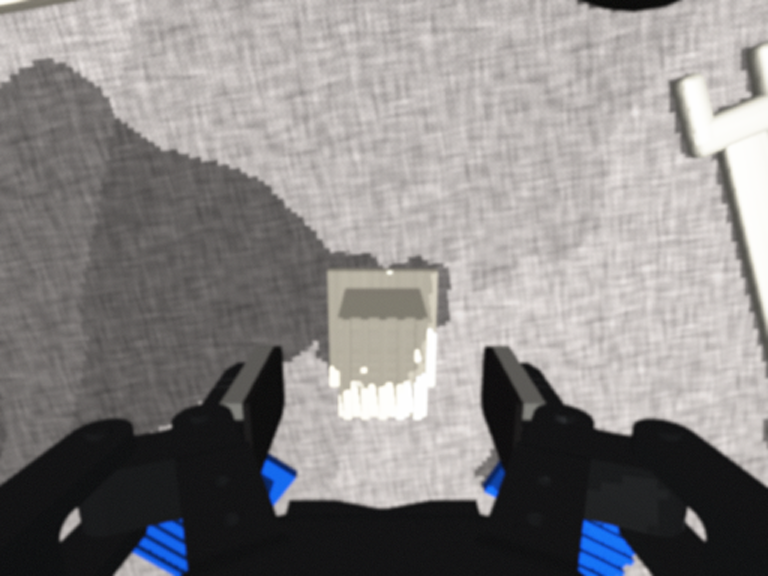

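Module centred at column 383; moving back 5 mm and down.

Request:
{"fn": "drive_tool", "kwargs": {
  "rows": [0.02,-0.007,-0.001,0.004,0.004,-0.012,0.35,0.015,0,0,0,0,0,0.4,0,0,0,0,0,0,0.4]
}}

```text
time_s: 34.3
ee_pos: [464.2, -325.5, 37.5]
tcp_rot: [[0.004, 0.988, -0.155], [-0.004, -0.155, -0.988], [-1.0, 0.004, 0.004]]
wrist_force: [0.7, 0.0, 0.6]
gripper_width: 51.2
```

```bash
python3 -c "
from h import *
go([464,-325,25],-0.157)
"
```

```text
t 34.3 pos [ 464.2 -325.5   37.5] w 51.2 F [0.7 0.  0.6] q7 -0.93
shift mm [12.4 -0.4 -0.5] rot [ 0.002  0.004 -0.004]
```

Request:
{"fn": "drive_tool", "kwargs": {
  "rows": [0.012,-0.002,0,0,0.004,-0.006,0.4,0.001,0,0,0,0,0,0.45,0,0,0,0,0,0,0.55,0,0,0,0,0,0,0.65,0,0,0,0,0,0,0.75,0,0,0,0,0,0,0.9]
}}

```text
time_s: 34.9
ee_pos: [463.8, -326.0, 26.5]
tcp_rot: [[0.001, 0.988, -0.154], [-0.001, -0.154, -0.988], [-1.0, 0.001, 0.001]]
wrist_force: [0.2, -0.3, -1.0]
gripper_width: 29.0
```

```bash
python3 -c "
from h import *
go([464,-325,25],-0.157)
c=bot.camera('wrist'); save('w32.png',c['pixels'],(0,0,512,384),1.5)
"
```

```text
t 34.9 pos [ 463.8 -326.    26.5] w 29.0 F [ 0.2 -0.3 -1. ] q7 -0.93
shift mm [ 1.5  0.  -1. ] rot [ 0.002  0.001 -0.001]
```

View pics/w32.png

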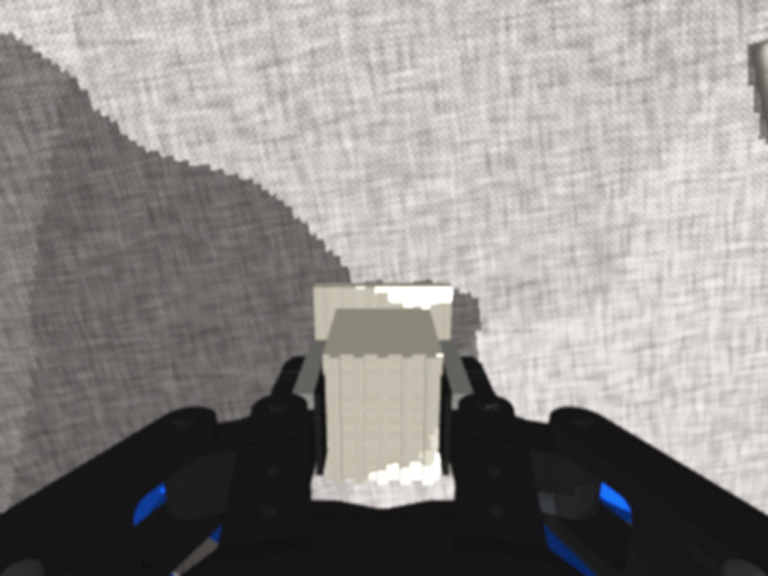

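Request:
{"fn": "drive_tool", "kwargs": {
  "rows": [-0.03,0,0,0,0,0,0.9,-0.04,0,0,0,0,0,0.9,-0.04,0,0,-0.08,0,0,0.9,-0.02,0.03,-0.03,-0.08,0,0,0.9,0,0.03,-0.04,0,0,0,0.9,0,0.02,-0.04,0,0,0,0.9,0,0,0,0,0,0,0.9]
}}

```text
time_s: 35.65
ee_pos: [547.1, -214.9, 162.1]
tcp_rot: [[0.002, 1.0, 0.008], [-0.001, 0.008, -1.0], [-1.0, 0.002, 0.001]]
wrist_force: [-0.5, -1.4, -1.6]
gripper_width: 28.9
```

```bash
python3 -c "
from h import *
go([540,-14,140],0.008)
c=bot.camera('scene'); s=bot.read_state(); p=proj(c,s['ee_pos']); print(p)
P=np.array(s['ee_pos'])
for h in (0,34,46):
  for d in (-52,52): print(h,d,proj(c,P+[0,d,h]).round(0))
u,v=map(int,p); x0,y0=max(0,u-70),max(0,v-90); print(x0,y0); save('s2.png',c['pixels'],(x0,y0,u+70,v+40),5)
"
```

```text
t 35.65 pos [ 547.1 -214.9  162.1] w 28.9 F [-0.5 -1.4 -1.6] q7 -1.06
shift mm [  21.9   -5.5 -200.9] rot [ 0.     0.001 -0.002]
[178.15061165 185.60582759]
0 -52 [160. 192.]
0 52 [196. 179.]
34 -52 [158. 185.]
34 52 [195. 171.]
46 -52 [157. 182.]
46 52 [194. 168.]
108 95
```

View pics/s2.png

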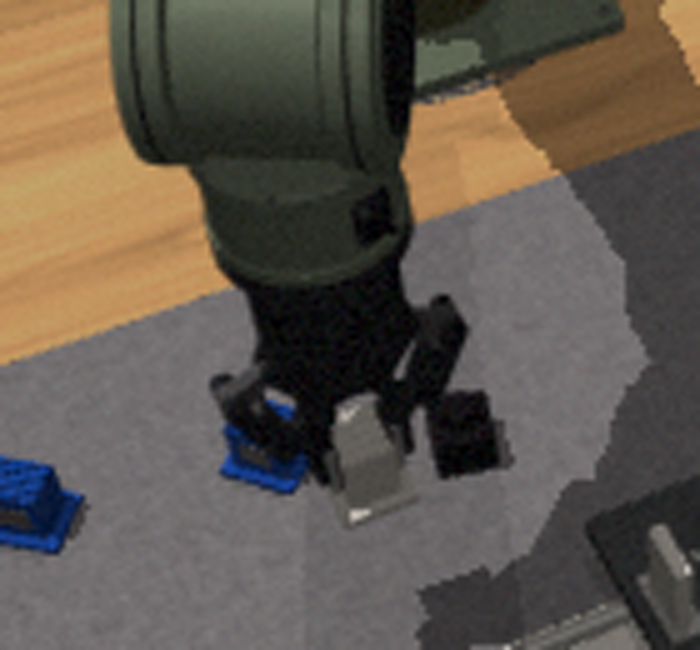

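Request:
{"fn": "drive_tool", "kwargs": {
  "rows": [0,0,-0.035,0,0,0,0.9,0,0,-0.04,0,0,0,0.9,0,0,-0.045,0,0,0,0.9,0.01,0,-0.04,0,0,0,0.9,0.02,0.01,-0.025,0,0,0,0.9,0.02,0.015,-0.005,0,0,0,0.9,0,0,0,0,0,0,0.9]
}}

```text
time_s: 36.4
ee_pos: [568.5, -28.4, 109.7]
tcp_rot: [[0.001, 1.0, -0.002], [-0.007, -0.002, -1.0], [-1.0, 0.001, 0.007]]
wrist_force: [-0.2, -0.2, -0.9]
gripper_width: 29.2
```

```bash
python3 -c "
from h import *
go([588,-14,75],0.008)
c=bot.camera('wrist'); save('w33.png',c['pixels'],(0,0,512,384),1.5)
"
```

```text
t 36.4 pos [568.5 -28.4 109.7] w 29.2 F [-0.2 -0.2 -0.9] q7 -1.33
shift mm [ 34.6  19.5 -14.6] rot [-0.01   0.007 -0.001]
```

View pics/w33.png

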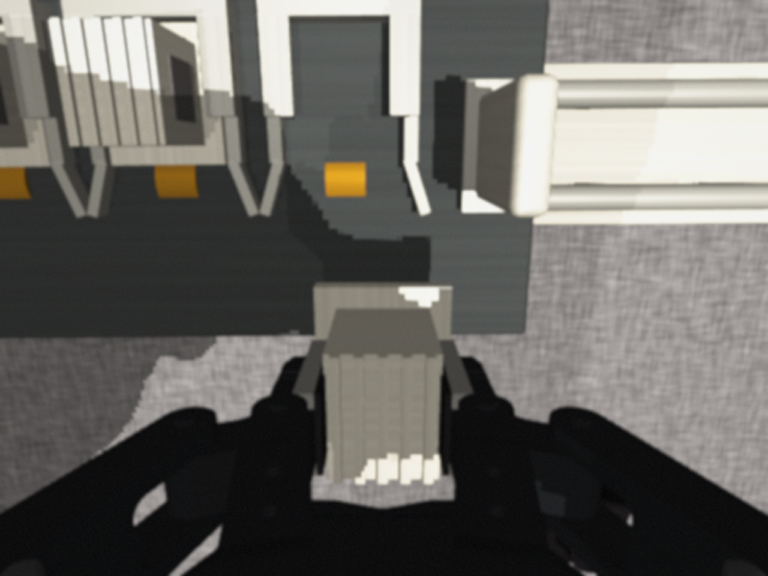

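Request:
{"fn": "drive_tool", "kwargs": {
  "rows": [0,0.01,-0.013,-0.01,0.007,0,0.9,0.015,0.008,-0.001,0,0,0,0.9,0.012,0,0,0,0,0,0.9,0,0,0,0,0,0,0.9]
}}

```text
time_s: 36.85
ee_pos: [585.2, -20.1, 85.8]
tcp_rot: [[0.002, 1.0, 0.002], [-0.002, 0.002, -1.0], [-1.0, 0.002, 0.002]]
wrist_force: [0.6, 0.3, -1.1]
gripper_width: 29.2
```

```bash
python3 -c "
from h import *
go([588,-14,64],0.008)
c=bot.camera('wrist'); save('w34.png',c['pixels'],(0,0,512,384),1.5)
"
```

```text
t 36.85 pos [585.2 -20.1  85.8] w 29.2 F [ 0.6  0.3 -1.1] q7 -1.33
shift mm [21.8  2.7 -6.2] rot [-0.006  0.002 -0.002]
```

View pics/w34.png

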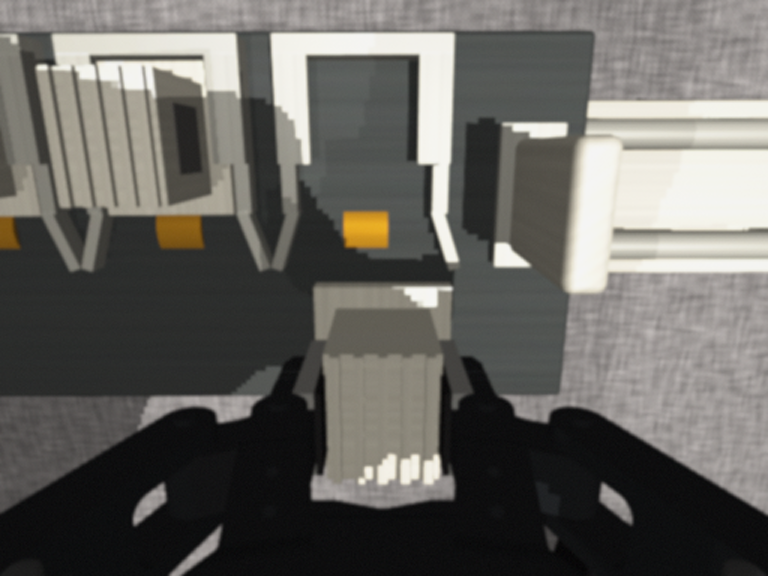

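Request:
{"fn": "drive_tool", "kwargs": {
  "rows": [0.01,0.002,-0.0065,-0.006,0.002,0,0.9,0.01,0,0,0,0,0,0.9,0,0,0,0,0,0,0.9]
}}

```text
time_s: 37.2
ee_pos: [587.5, -14.3, 66.3]
tcp_rot: [[0.004, 1.0, 0.007], [-0.0, 0.007, -1.0], [-1.0, 0.004, 0.0]]
wrist_force: [-0.2, -0.6, -1.3]
gripper_width: 29.2
```

```bash
python3 -c "
from h import *
go([588,-14,62.5],0.008)
c=bot.camera('wrist'); save('w35.png',c['pixels'],(0,0,512,384),1.5)
"
```

```text
t 37.2 pos [587.5 -14.3  66.3] w 29.2 F [-0.2 -0.6 -1.3] q7 -1.33
shift mm [ 3.8  0.5 -0.3] rot [-0.001  0.    -0.004]
```

View pics/w35.png

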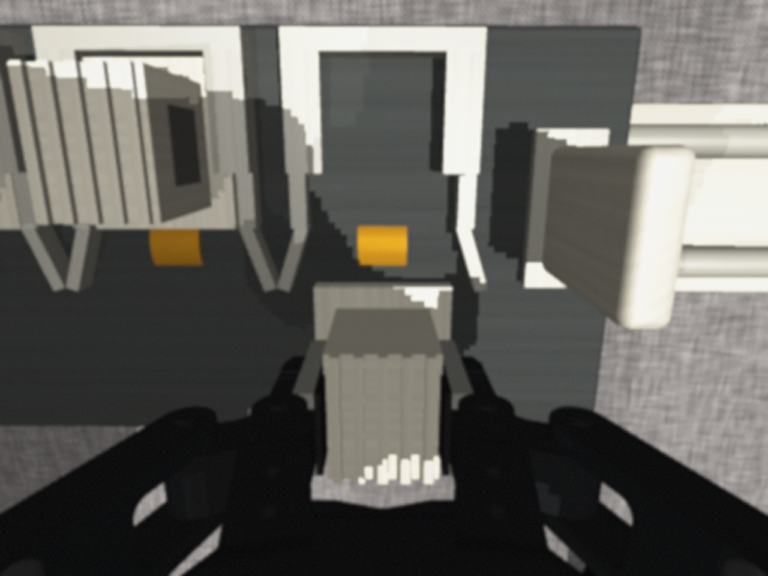

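Request:
{"fn": "drive_tool", "kwargs": {
  "rows": [0.003,0,0,0,0,-0.004,0.9,0.001,0,0,0,0,0,0.9]
}}

```text
time_s: 37.45
ee_pos: [587.8, -14.3, 63.0]
tcp_rot: [[0.001, 1.0, 0.007], [-0.0, 0.007, -1.0], [-1.0, 0.001, 0.0]]
wrist_force: [-0.0, 0.1, -1.0]
gripper_width: 29.2
```

Request:
{"fn": "drive_tool", "kwargs": {
  "rows": [0.0008,0,0,0,0,0,0.85,0,0,0,0,0,0,0.6,0,0,0,0,0,0,0.5,-0.03,0,0,0,0,0,0.45,-0.04,0,0,0,0,0,0.4,-0.04,0,0,-0.1,0,0,0.3,0,0,0,-0.147,0,0,0.3,0,0,0,-0.147,0,0,0.3]
}}

```text
time_s: 38.25
ee_pos: [587.7, -14.3, 177.2]
tcp_rot: [[0.002, 0.917, 0.398], [-0.002, 0.398, -0.917], [-1.0, 0.001, 0.002]]
wrist_force: [0.2, -0.5, 0.0]
gripper_width: 59.7
```

Request:
{"fn": "drive_tool", "kwargs": {
  "rows": [0,0,0,-0.147,0,0,0.3,0,0,0,-0.147,0,0,0.3,0,0,0,-0.147,0,0,0.3,0,0,0,-0.147,0,0,0.3,0,0,0,-0.147,0,0,0.3,0,0,0,-0.147,0,0,0.3,0,0,0,-0.147,0,0,0.3,0,0,0,-0.1,0,0,0.3]
}}

```text
time_s: 39.05
ee_pos: [588.4, -15.0, 180.0]
tcp_rot: [[0.007, 0.005, 1.0], [-0.003, 1.0, -0.005], [-1.0, -0.003, 0.007]]
wrist_force: [-0.9, 0.2, -0.0]
gripper_width: 59.7
```

```bash
python3 -c "
from h import *
go([587,-14,160],1.575)
c=bot.camera('wrist'); save('w36.png',c['pixels'],(0,0,512,384),1.5)
"
```

```text
t 39.05 pos [588.4 -15.  180. ] w 59.7 F [-0.9  0.2 -0. ] q7 -0.21
shift mm [20.   1.1 -1.6] rot [-0.009  0.007  0.003]
```

View pics/w36.png

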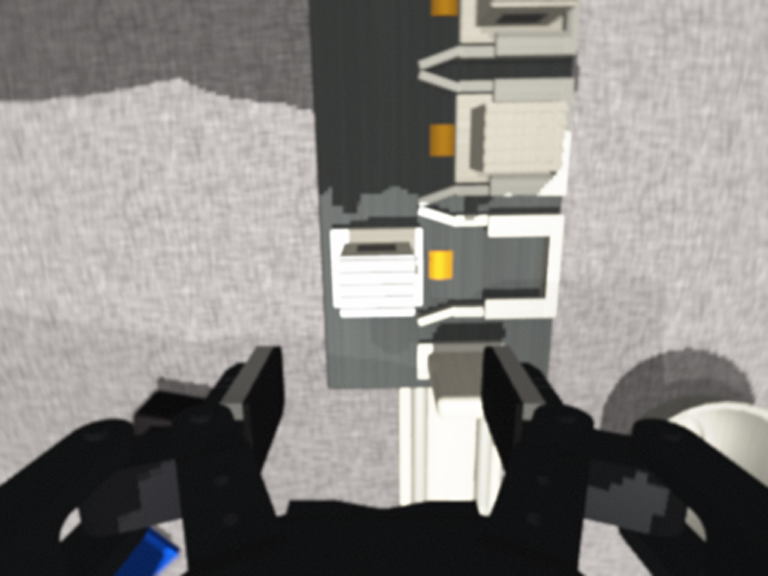

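Request:
{"fn": "drive_tool", "kwargs": {
  "rows": [0.035,0.001,-0.002,-0.009,0.007,0.003,0.3,0.035,0,0,0,0,0,0.3,0,0,0,0,0,0,0.3]
}}

```text
time_s: 39.4
ee_pos: [587.4, -14.8, 109.5]
tcp_rot: [[0.002, -0.003, 1.0], [0.0, 1.0, 0.003], [-1.0, 0.0, 0.002]]
wrist_force: [0.5, 0.4, 2.0]
gripper_width: 59.5
```

```bash
python3 -c "
from h import *
go([586.5,-14,62.5],1.575)
c=bot.camera('wrist'); save('w37.png',c['pixels'],(0,0,512,384),1.5)
"
```

```text
t 39.4 pos [587.4 -14.8 109.5] w 59.5 F [0.5 0.4 2. ] q7 -0.23
shift mm [47.   0.8 -1. ] rot [-0.001  0.002 -0.   ]
```

View pics/w37.png

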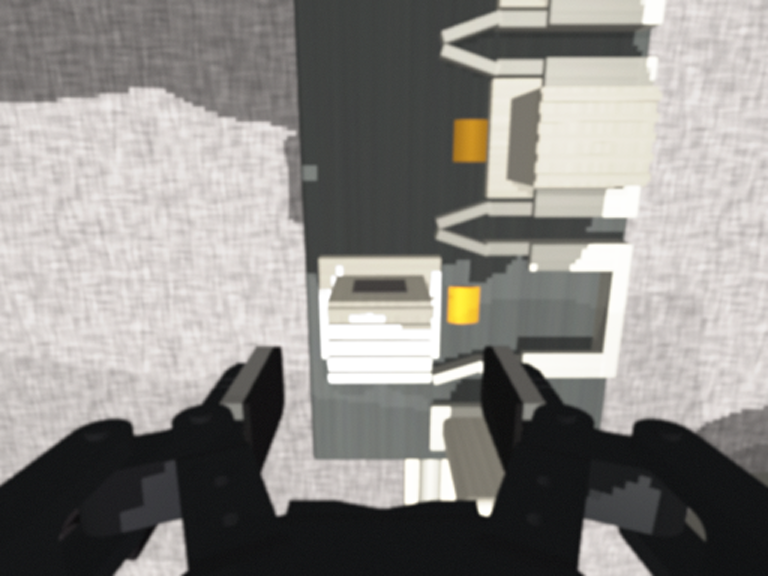

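Request:
{"fn": "drive_tool", "kwargs": {
  "rows": [0.02,0.001,-0.001,0,0.002,0,0.35,0.015,0,0,0,0,0,0.35,0,0,0,0,0,0,0.35]
}}

```text
time_s: 39.75
ee_pos: [589.7, -13.8, 80.4]
tcp_rot: [[0.009, 0.0, 1.0], [-0.001, 1.0, -0.0], [-1.0, -0.001, 0.009]]
wrist_force: [0.5, -0.2, -0.3]
gripper_width: 55.6
```

```bash
python3 -c "
from h import *
go([586.5,-14,62.5],1.575)
c=bot.camera('wrist'); save('w38.png',c['pixels'],(0,0,512,384),1.5)
"
```

```text
t 39.75 pos [589.7 -13.8  80.4] w 55.6 F [ 0.5 -0.2 -0.3] q7 -0.24
shift mm [17.9 -0.2 -3.3] rot [-0.005  0.009  0.001]
```

View pics/w38.png

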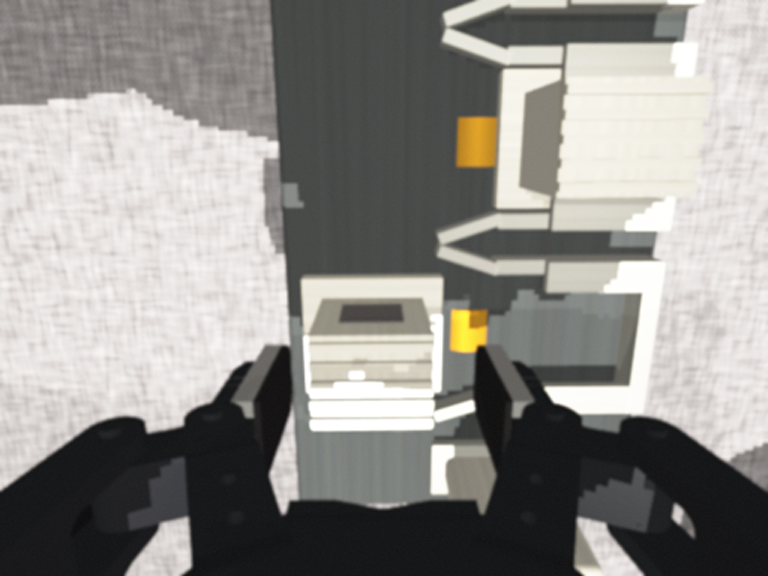

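Request:
{"fn": "drive_tool", "kwargs": {
  "rows": [0.008,0,-0.006,-0.005,0.013,0,0.35,0.008,0,0,0,0,0,0.35,0,0,0,0,0,0,0.35]
}}

```text
time_s: 40.1
ee_pos: [584.6, -13.9, 66.5]
tcp_rot: [[-0.002, -0.004, 1.0], [-0.001, 1.0, 0.004], [-1.0, -0.001, -0.002]]
wrist_force: [-0.6, -0.1, 0.6]
gripper_width: 55.4
```

```bash
python3 -c "
from h import *
go([586,-14,62.5],1.575)
c=bot.camera('wrist'); save('w39.png',c['pixels'],(0,0,512,384),1.5)
"
```

```text
t 40.1 pos [584.6 -13.9  66.5] w 55.4 F [-0.6 -0.1  0.6] q7 -0.24
shift mm [ 4.  -0.1  1.4] rot [ 0.    -0.002  0.001]
```

View pics/w39.png

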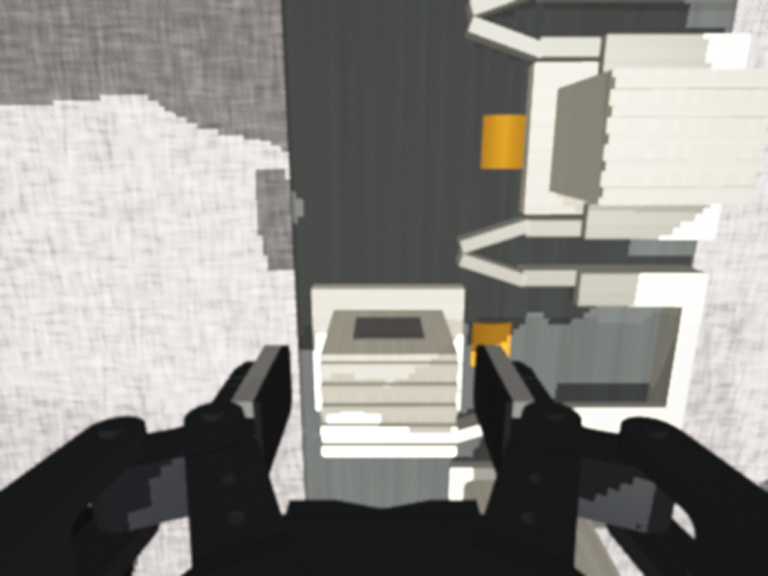

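Request:
{"fn": "drive_tool", "kwargs": {
  "rows": [0.0035,0,0.001,0,-0.002,0,0.38,0,0,0,0,0,0,0.45,0,0,0,0,0,0,0.52,0,0,0,0,0,0,0.6,0,0,0,0,0,0,0.7,0,0,0,0,0,0,0.8]
}}

```text
time_s: 40.75
ee_pos: [586.2, -13.9, 63.9]
tcp_rot: [[0.002, -0.004, 1.0], [-0.001, 1.0, 0.004], [-1.0, -0.001, 0.002]]
wrist_force: [0.4, 0.4, -1.7]
gripper_width: 34.7
```

```bash
python3 -c "
from h import *
go([586,-14,62.5],1.575)
c=bot.camera('wrist'); save('w40.png',c['pixels'],(0,0,512,384),1.5)
"
```

```text
t 40.75 pos [586.2 -13.9  63.9] w 34.7 F [ 0.4  0.4 -1.7] q7 -0.24
shift mm [ 1.4 -0.1 -0.2] rot [-0.     0.002  0.001]
```

View pics/w40.png

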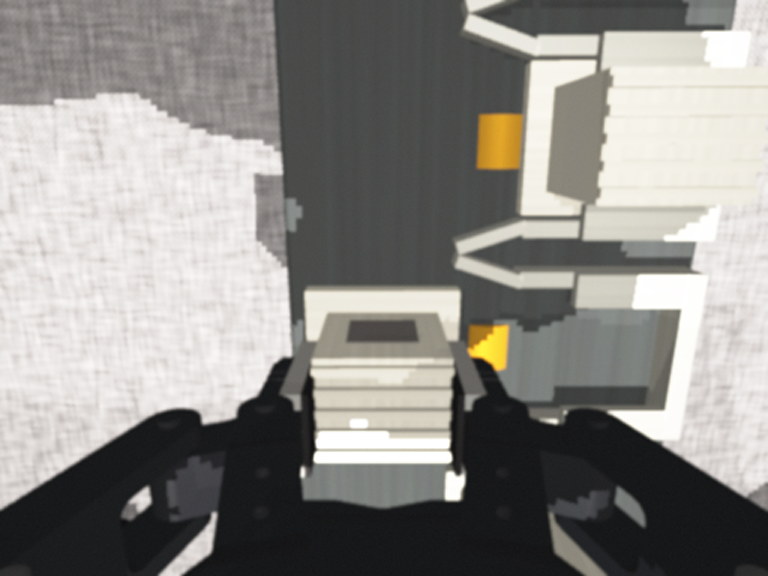

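Request:
{"fn": "drive_tool", "kwargs": {
  "rows": [0,0,0.005,0,0,0,0.8,0,0,0.006,0,0,0,0.8,0,0,0.006,0,0,0,0.8]
}}

```text
time_s: 41.1
ee_pos: [604.0, -13.9, 64.3]
tcp_rot: [[0.001, -0.004, 1.0], [-0.001, 1.0, 0.004], [-1.0, -0.001, 0.001]]
wrist_force: [-2.2, 0.6, 4.7]
gripper_width: 35.1
```

```bash
python3 -c "
from h import *
go([654,-14,63.9],1.575)
c=bot.camera('wrist'); save('w41.png',c['pixels'],(0,0,512,384),1.5)
"
```

```text
t 41.1 pos [604.  -13.9  64.3] w 35.1 F [-2.2  0.6  4.7] q7 -0.23
shift mm [ 0.5 -0.3 50. ] rot [-0.     0.001  0.001]
```

View pics/w41.png

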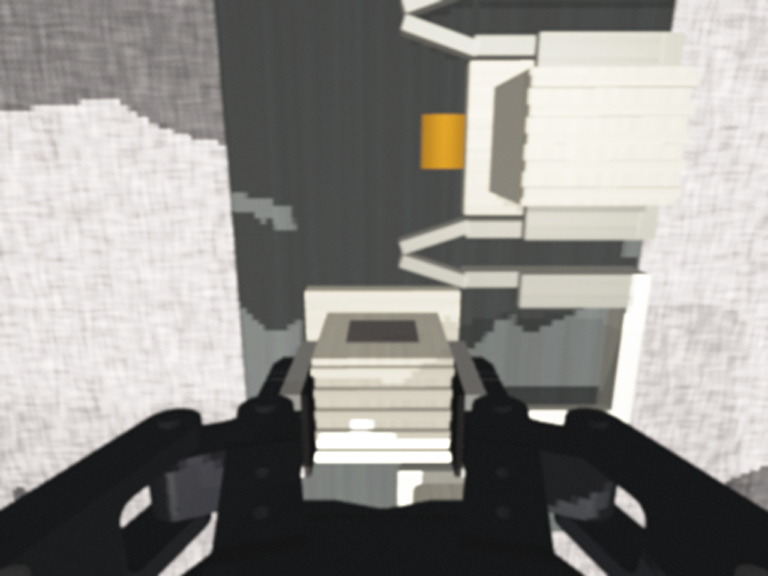

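Request:
{"fn": "drive_tool", "kwargs": {
  "rows": [0.0005,0,0.006,0,0,0,0.8,0,0,0.006,0,0,0,0.8,0,0,0.006,0,0,0,0.8]
}}

```text
time_s: 41.45
ee_pos: [625.4, -13.7, 64.8]
tcp_rot: [[0.004, -0.004, 1.0], [-0.0, 1.0, 0.004], [-1.0, -0.0, 0.004]]
wrist_force: [-3.0, 0.7, 4.6]
gripper_width: 35.0
```

Request:
{"fn": "drive_tool", "kwargs": {
  "rows": [0,0,0.006,0,0,0,0.8,0,0,0.006,0,0,0,0.8,0,0,0.005,0,0,0,0.8]
}}

```text
time_s: 41.75
ee_pos: [644.4, -13.7, 65.3]
tcp_rot: [[0.005, -0.004, 1.0], [-0.0, 1.0, 0.004], [-1.0, -0.0, 0.005]]
wrist_force: [-1.7, -1.0, 3.9]
gripper_width: 34.7
```

Request:
{"fn": "drive_tool", "kwargs": {
  "rows": [0.001,0,0.004,0,0.005,0,0.8,0,0,0.004,0,0,0,0.8]
}}

```text
time_s: 41.95
ee_pos: [653.5, -13.6, 64.3]
tcp_rot: [[0.0, -0.004, 1.0], [-0.0, 1.0, 0.004], [-1.0, -0.0, 0.0]]
wrist_force: [0.3, -0.5, -0.7]
gripper_width: 35.1
```

Request:
{"fn": "drive_tool", "kwargs": {
  "rows": [0,0,0.003,0,0,0,0.8]
}}

```text
time_s: 42.05
ee_pos: [655.3, -13.7, 63.8]
tcp_rot: [[-0.004, -0.004, 1.0], [-0.001, 1.0, 0.004], [-1.0, -0.001, -0.004]]
wrist_force: [-29.3, 1.1, 30.3]
gripper_width: 35.1
```

Request:
{"fn": "drive_tool", "kwargs": {
  "rows": [0,0,-0.001,0,-0.004,0,0.6,0,0,0,0,0,0,0.45,0,0,0,0,0,0,0.4,-0.02,0,0,0,0,0,0.4,-0.04,0,0,0,0,0,0.4,-0.04,0,0,0,0,0,0.4,-0.03,0,0,0,0,0,0.4,0,0,0,0,0,0,0.4]
}}

```text
time_s: 42.85
ee_pos: [654.3, -13.5, 196.6]
tcp_rot: [[-0.004, -0.004, 1.0], [-0.0, 1.0, 0.004], [-1.0, -0.0, -0.004]]
wrist_force: [0.5, -0.5, -0.1]
gripper_width: 51.5
```

```bash
python3 -c "
from h import *
go([635,-70,190],0.008)
c=bot.camera('wrist'); save('w42.png',c['pixels'],(0,0,512,384),1.5)
c=bot.camera('scene'); save('s3.png',c['pixels'],(190,150,360,270),4.5)
"
```

```text
t 42.85 pos [654.3 -13.5 196.6] w 51.5 F [ 0.5 -0.5 -0.1] q7 -0.16
shift mm [  6.7 -56.4 -19.5] rot [ 1.567 -0.003  0.003]
```

View pics/w42.png

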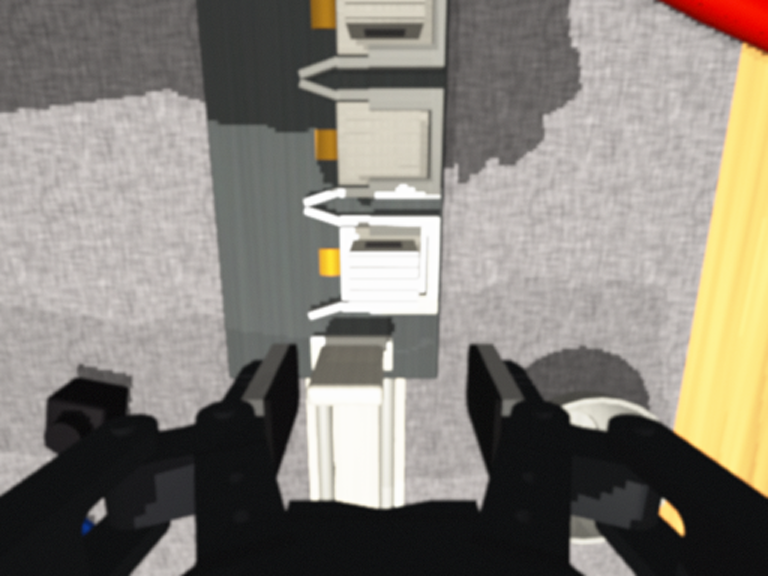

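View pics/s3.png

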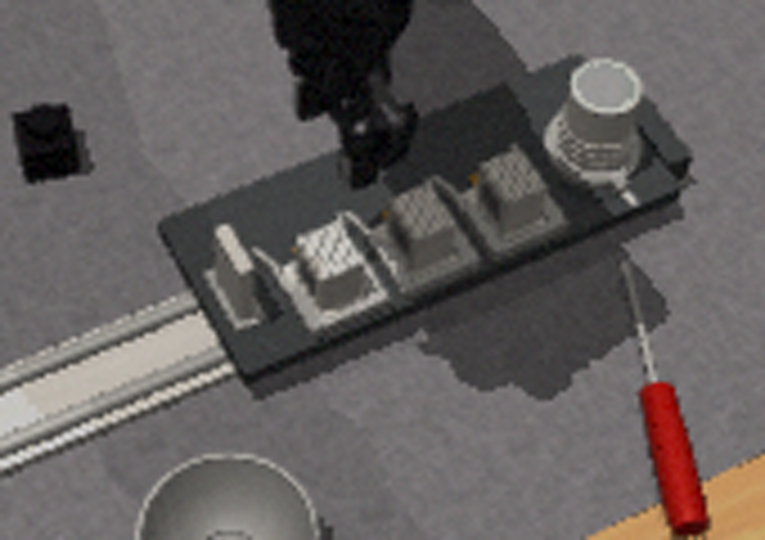

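```bash
python3 -c "
from h import *
c=bot.camera('wrist')
print([ray(c,(u/1.5,v/1.5),96).round(1) for u,v in ((309,385),(383,385),(346,403),(346,382))])
go([635,-70,150],1.579)
"
```

```text
[array([616.2, -63.2,  96. ]), array([653.4, -62.8,  96. ]), array([634.6, -73. ,  96. ]), array([634.8, -61.3,  96. ])]
t 43.0 pos [652.7 -13.5 192. ] w 51.5 F [ 0.1 -0.5  0.2] q7 -0.16
shift mm [ 42.2 -56.4 -17.5] rot [-0.004 -0.01   0.   ]
```

Request:
{"fn": "drive_tool", "kwargs": {
  "rows": [0,-0.028,-0.009,-0.004,-0.01,0,0.15,0.02,-0.025,-0.009,0,0,0,0.15,0.03,0,0,0,0,0,0.15,0,0,0,0,0,0,0.15]
}}

```text
time_s: 43.4
ee_pos: [632.5, -67.7, 135.8]
tcp_rot: [[-0.006, -0.01, 1.0], [0.0, 1.0, 0.01], [-1.0, 0.001, -0.006]]
wrist_force: [-0.1, 1.0, -0.1]
gripper_width: 72.8
```

```bash
python3 -c "
from h import *
go([635,-69,78],1.579)
c=bot.camera('wrist'); save('w43.png',c['pixels'],(0,0,512,384),1.5)
"
```

```text
t 43.4 pos [632.5 -67.7 135.8] w 72.8 F [-0.1  1.  -0.1] q7 -0.11
shift mm [57.7 -1.3  2.9] rot [ 0.002 -0.006 -0.   ]
```

View pics/w43.png

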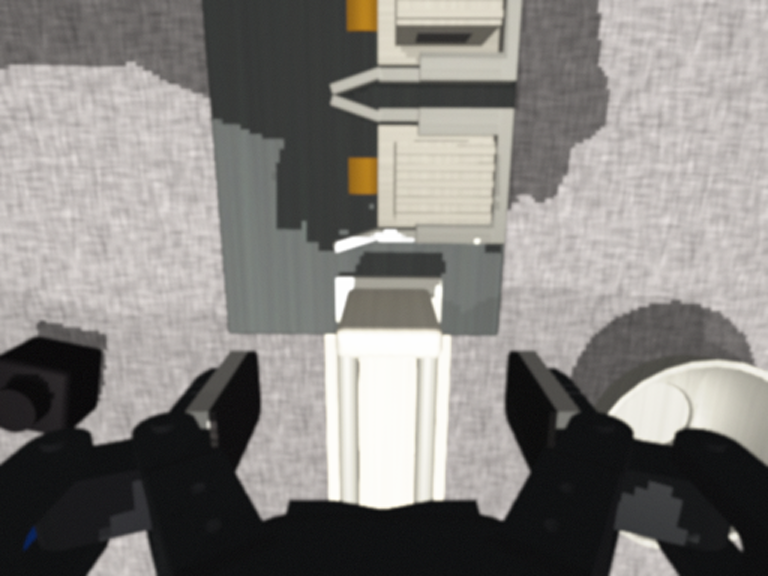

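Request:
{"fn": "drive_tool", "kwargs": {
  "rows": [0.03,-0.001,0.002,0,-0.004,0,0.15,0.022,0,0,0,0,0,0.15,0,0,0,0,0,0,0.15]
}}

```text
time_s: 43.75
ee_pos: [637.1, -67.8, 87.3]
tcp_rot: [[0.003, -0.011, 1.0], [0.0, 1.0, 0.011], [-1.0, 0.0, 0.003]]
wrist_force: [-0.2, 0.3, 0.6]
gripper_width: 72.4
```

```bash
python3 -c "
from h import *
go([635,-69,78],1.579)
c=bot.camera('wrist'); save('w44.png',c['pixels'],(0,0,512,384),1.5)
"
```

```text
t 43.75 pos [637.1 -67.8  87.3] w 72.4 F [-0.2  0.3  0.6] q7 -0.12
shift mm [ 9.3 -1.1 -2.1] rot [ 0.003  0.003 -0.   ]
```

View pics/w44.png

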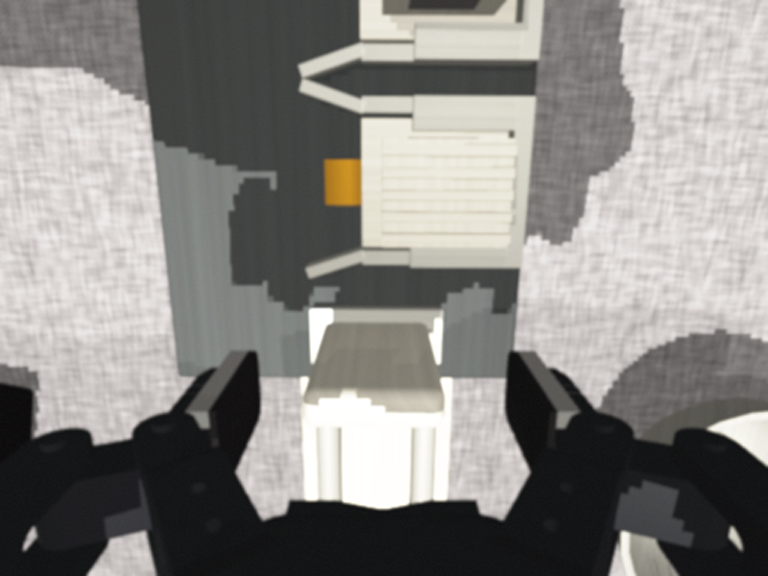

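Request:
{"fn": "drive_tool", "kwargs": {
  "rows": [0.009,-0.001,-0.003,0,0.005,0,0.2,0,0,0,0,0,0,0.3,0,0,0,0,0,0,0.4,0,0,0,0,0,0,0.48,0,0,0,0,0,0,0.55,0,0,0,0,0,0,0.65,0,0,0,0,0,0,0.8],
  "force": 60
}}

```text
time_s: 44.5
ee_pos: [634.6, -68.5, 84.0]
tcp_rot: [[0.0, -0.011, 1.0], [-0.0, 1.0, 0.011], [-1.0, -0.0, 0.0]]
wrist_force: [2.7, -0.3, -7.9]
gripper_width: 38.8
```

```bash
python3 -c "
from h import *
go([635,-69,78],1.579)
c=bot.camera('wrist'); save('w45.png',c['pixels'],(0,0,512,384),1.5)
"
```

```text
t 44.5 pos [634.6 -68.5  84. ] w 38.8 F [ 2.7 -0.3 -7.9] q7 -0.12
shift mm [ 6.  -0.5  0.4] rot [0.003 0.    0.   ]
```

View pics/w45.png

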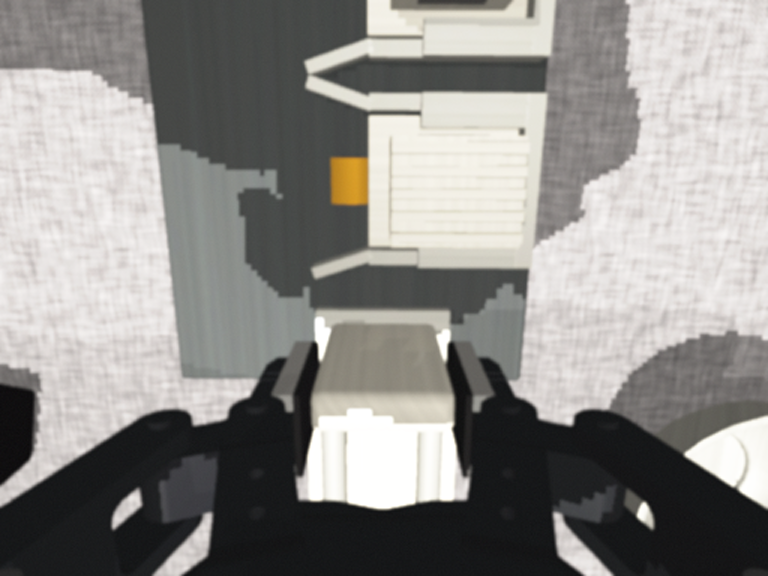

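Request:
{"fn": "drive_tool", "kwargs": {
  "rows": [0,-0.004,0,0,0,0,0.9,0,-0.007,0,0,0,0,0.9,0,-0.007,0,0,0,0,0.9,0,-0.007,0,0,0,0,0.9]
}}

```text
time_s: 44.95
ee_pos: [634.7, -91.9, 84.0]
tcp_rot: [[-0.001, -0.013, 1.0], [0.003, 1.0, 0.013], [-1.0, 0.003, -0.001]]
wrist_force: [-1.3, 3.7, -3.5]
gripper_width: 38.3
```

```bash
python3 -c "
from h import *
go([636,-250,84],1.579)
c=bot.camera('wrist'); save('w46.png',c['pixels'],(0,0,512,384),1.5)
"
```

```text
t 44.95 pos [634.7 -91.9  84. ] w 38.3 F [-1.3  3.7 -3.5] q7 -0.08
shift mm [  -0.6 -158.1   -0.7] rot [ 0.005 -0.001 -0.003]
```

View pics/w46.png

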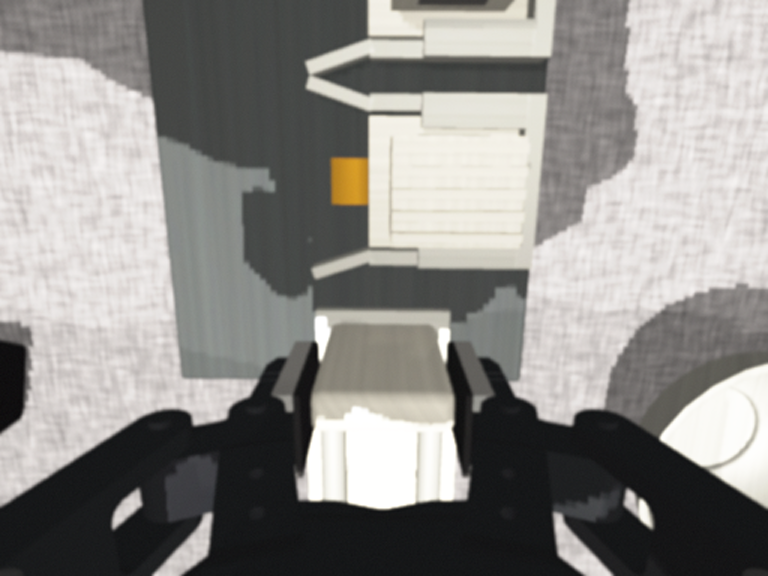

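Request:
{"fn": "drive_tool", "kwargs": {
  "rows": [0,-0.007,0,0.003,0,0,0.9,0,-0.008,0,0,0,0,0.9,0,-0.008,0,0,0,0,0.9,0,-0.008,0,0,0,0,0.9,0,-0.008,0,0,0,0,0.9,0,-0.008,0,0,0,0,0.9,0,-0.008,0,0,0,0,0.9,0,-0.008,0,0,0,0,0.9]
}}

```text
time_s: 45.8
ee_pos: [635.0, -160.1, 84.0]
tcp_rot: [[-0.001, -0.01, 1.0], [0.004, 1.0, 0.01], [-1.0, 0.004, -0.001]]
wrist_force: [-2.0, 3.9, -0.6]
gripper_width: 38.8
```

Request:
{"fn": "drive_tool", "kwargs": {
  "rows": [0,-0.008,0,0,0,0,0.9,0,-0.008,0,0,0,0,0.9,0,-0.008,0,0,0,0,0.9,0,-0.008,0,0,0,0,0.9,0,-0.008,0,0,0,0,0.9,0,-0.008,0,0,0,0,0.9,0,-0.008,0,0,0,0,0.9,0,-0.006,0,0,0,0,0.9]
}}

```text
time_s: 46.6
ee_pos: [635.3, -228.5, 84.0]
tcp_rot: [[-0.002, -0.01, 1.0], [0.003, 1.0, 0.01], [-1.0, 0.003, -0.002]]
wrist_force: [-1.5, 5.0, 0.1]
gripper_width: 38.8
```

```bash
python3 -c "
from h import *
go([636,-249,84],1.579)"
```

```text
t 46.6 pos [ 635.3 -228.5   84. ] w 38.8 F [-1.5  5.   0.1] q7 0.12
shift mm [ -0.1 -20.5   0.5] rot [ 0.001 -0.002 -0.003]
```

Request:
{"fn": "drive_tool", "kwargs": {
  "rows": [0,-0.006,0,0,0,0,0.9,0,-0.005,0,0,0,0,0.9,0,-0.004,0,0,0,0,0.9,0,-0.002,0,0,0,0,0.9]
}}

```text
time_s: 47.0
ee_pos: [635.4, -246.7, 84.0]
tcp_rot: [[-0.002, -0.01, 1.0], [0.004, 1.0, 0.01], [-1.0, 0.004, -0.002]]
wrist_force: [-5.3, 14.7, 3.8]
gripper_width: 38.3
```

Request:
{"fn": "drive_tool", "kwargs": {
  "rows": [0,-0.002,0,0,0,0,0.9,0,-0.002,0,0,0,0,0.9]
}}

```text
time_s: 47.2
ee_pos: [635.4, -246.7, 84.0]
tcp_rot: [[-0.004, -0.011, 1.0], [0.011, 1.0, 0.012], [-1.0, 0.011, -0.003]]
wrist_force: [-6.5, 13.8, 4.1]
gripper_width: 38.6
```

```bash
python3 -c "
from h import *
go([636,-249,84],1.579)
c=bot.camera('top'); save('t6.png',c['pixels'],(165,150,355,275),4)
c=bot.camera('scene'); save('s4.png',c['pixels'],(150,150,360,270),3.8)
"
```

```text
t 47.2 pos [ 635.4 -246.7   84. ] w 38.6 F [-6.5 13.8  4.1] q7 0.16
shift mm [-0.1 -2.3  0.6] rot [ 0.003 -0.003 -0.011]
```

View pics/t6.png

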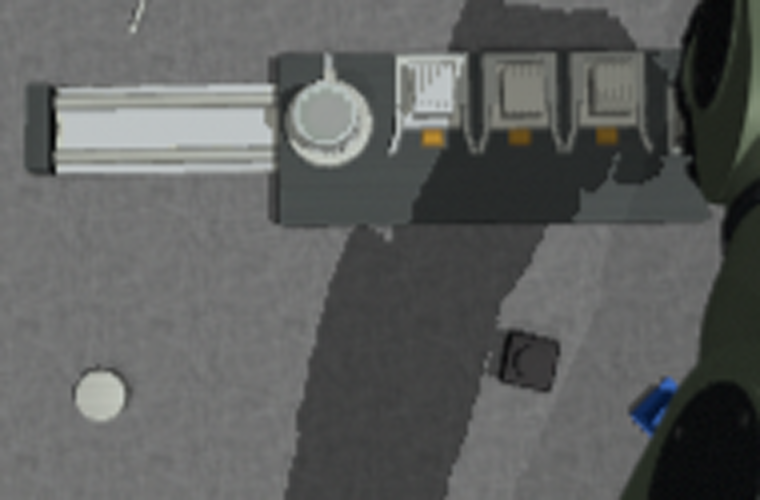

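View pics/s4.png

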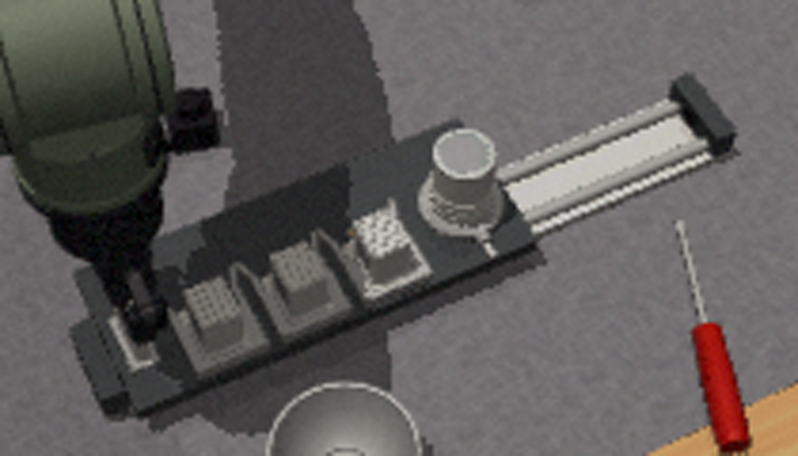

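Request:
{"fn": "drive_tool", "kwargs": {
  "rows": [0,-0.003,0,0,0,0,0.9,0,-0.003,0,0,0,0,0.9]
}}

```text
time_s: 47.5
ee_pos: [635.5, -246.7, 84.0]
tcp_rot: [[-0.006, -0.014, 1.0], [0.02, 1.0, 0.014], [-1.0, 0.02, -0.006]]
wrist_force: [-8.1, 19.7, 7.6]
gripper_width: 38.9
```

Request:
{"fn": "drive_tool", "kwargs": {
  "rows": [0,0.003,0,0,0,-0.01,0.9,0,0.005,0,0,0,-0.01,0.9,0,0.007,0,0,0,0,0.9,0,0.008,0,0,0,0,0.9,0,0.008,0,0,0,0,0.9,0,0.008,0,0,0,0,0.9,0,0.008,0,0,0,0,0.9,0,0.008,0,0,0,0,0.9]
}}

```text
time_s: 48.3
ee_pos: [635.2, -193.4, 84.0]
tcp_rot: [[-0.003, -0.011, 1.0], [-0.01, 1.0, 0.011], [-1.0, -0.01, -0.003]]
wrist_force: [2.0, -4.0, -2.6]
gripper_width: 38.8
```

```bash
python3 -c "
from h import *
go([635,-68,84],1.579)"
```

```text
t 48.3 pos [ 635.2 -193.4   84. ] w 38.8 F [ 2.  -4.  -2.6] q7 0.06
shift mm [ -1.2 125.4   1.2] rot [ 0.003 -0.003  0.01 ]
```

Request:
{"fn": "drive_tool", "kwargs": {
  "rows": [0,0.008,0,0,0,0.005,0.9,0,0.008,0,0,0,0,0.9,0,0.008,0,0,0,0,0.9,0,0.008,0,0,0,0,0.9,0,0.008,0,0,0,0,0.9,0,0.008,0,0,0,0,0.9,0,0.008,0,0,0,0,0.9,0,0.008,0,0,0,0,0.9]
}}

```text
time_s: 49.1
ee_pos: [634.8, -123.7, 84.0]
tcp_rot: [[-0.001, -0.011, 1.0], [-0.004, 1.0, 0.011], [-1.0, -0.004, -0.001]]
wrist_force: [2.4, -4.1, -4.5]
gripper_width: 38.5
```

Request:
{"fn": "drive_tool", "kwargs": {
  "rows": [0,0.008,0,0,0,0.003,0.9,0,0.008,0,0,0,0,0.9,0,0.007,0,0,0,0,0.9,0,0.006,0,0,0,0,0.9,0,0.005,0,0,0,0,0.9]
}}

```text
time_s: 49.6
ee_pos: [634.7, -86.0, 84.0]
tcp_rot: [[-0.001, -0.011, 1.0], [-0.001, 1.0, 0.011], [-1.0, -0.001, -0.001]]
wrist_force: [4.1, -4.6, -3.4]
gripper_width: 38.3
```

Request:
{"fn": "drive_tool", "kwargs": {
  "rows": [0,0.005,0,0,0,0,0.9,0,0.005,0,0,0,0,0.9,0,0.004,0,0,0,0,0.9,0,0.003,0,0,0,0,0.9,0,0.003,0,0,0,0,0.9]
}}

```text
time_s: 50.1
ee_pos: [634.5, -66.4, 84.0]
tcp_rot: [[0.0, -0.01, 1.0], [-0.005, 1.0, 0.01], [-1.0, -0.005, -0.0]]
wrist_force: [4.8, -30.2, -5.1]
gripper_width: 38.8
```

Request:
{"fn": "drive_tool", "kwargs": {
  "rows": [0,0,0,0,0,0,0.9,0,0,0,0,0,0,0.5,0,0,0,0,0,0,0.3,0,0,0,0,0,0,0.2,-0.02,0,0,0,0,0,0.15,-0.04,0,0,0,0,0,0.15,-0.04,0,0,0,0,0,0.15,-0.03,0,0,0,0,0,0.15]
}}

```text
time_s: 50.9
ee_pos: [632.0, -62.2, 214.5]
tcp_rot: [[-0.01, -0.013, 1.0], [-0.001, 1.0, 0.013], [-1.0, -0.001, -0.01]]
wrist_force: [0.5, 0.7, -0.7]
gripper_width: 72.9
```

Request:
{"fn": "drive_tool", "kwargs": {
  "rows": [-0.02,-0.04,-0.02,0,0,0,0.15,0,-0.04,-0.02,0,0,0,0.15,0,-0.04,-0.02,0,0,0,0.15,0,-0.04,-0.02,0,0,0,0.15,0,0,0,0,0,0,0.15,0,0,0,0,0,0,0.15]
}}

```text
time_s: 51.5
ee_pos: [552.8, -225.9, 241.2]
tcp_rot: [[-0.003, -0.017, 1.0], [-0.0, 1.0, 0.017], [-1.0, -0.0, -0.003]]
wrist_force: [-0.0, -0.2, 0.3]
gripper_width: 72.1
```

```bash
python3 -c "
from h import *
go([635,-68,84],1.579)
c=bot.camera('wrist'); save('w50.png',c['pixels'],(0,0,512,384),1.5)
c=bot.camera('top'); save('t7.png',c['pixels'],(95,150,285,275),4)
c=bot.camera('scene'); save('s5.png',c['pixels'],(190,150,360,270),4.5)
"
```

```text
t 51.5 pos [ 552.8 -225.9  241.2] w 72.1 F [-0.  -0.2  0.3] q7 0.18
shift mm [156.9 156.5  85.3] rot [ 0.009 -0.003  0.   ]
```

View pics/w50.png

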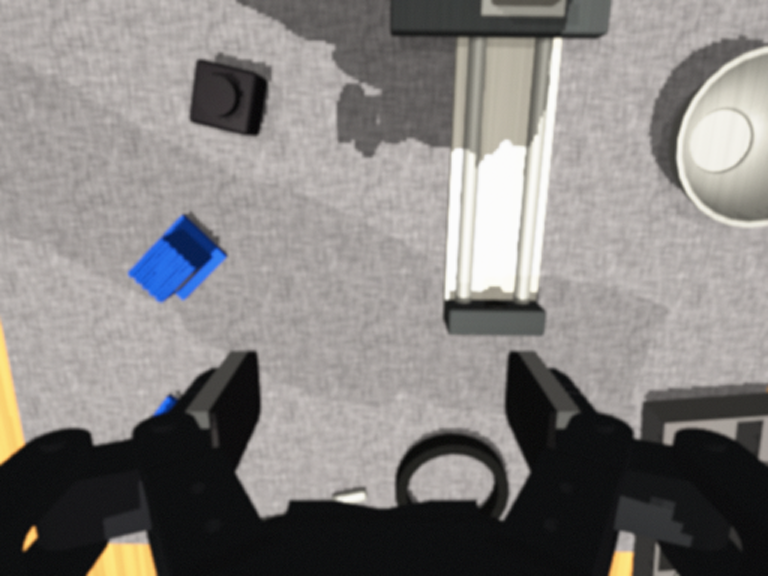

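View pics/t7.png

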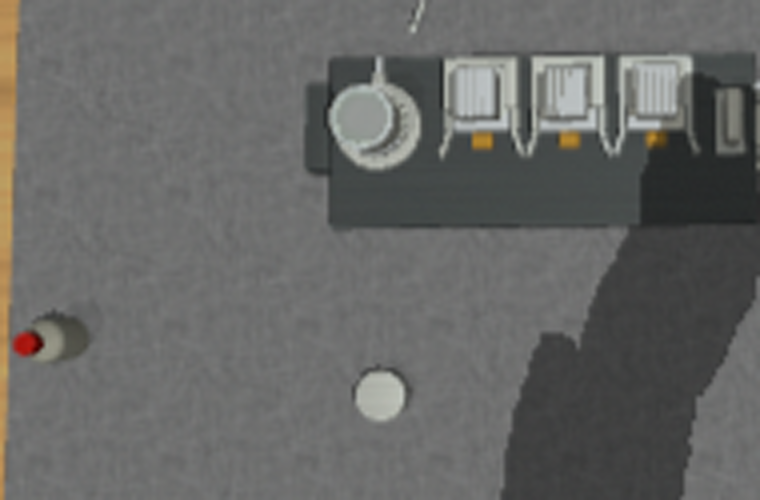

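View pics/s5.png

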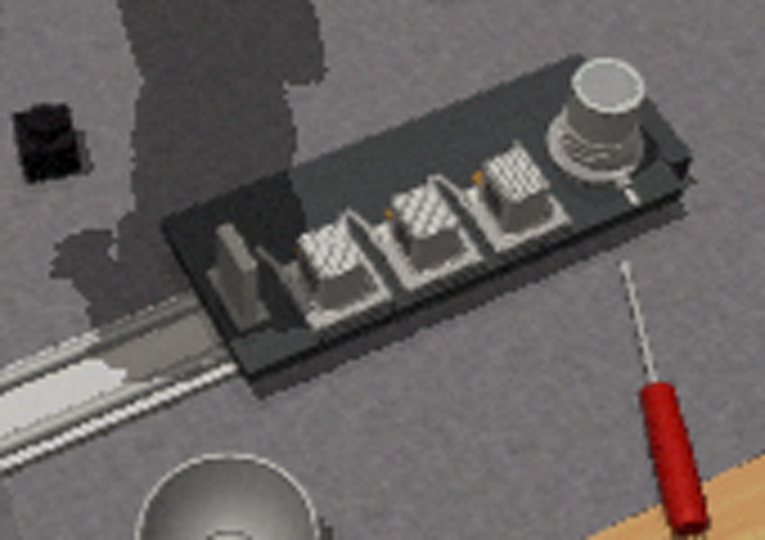

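```bash
python3 -c "
from bench import bot
print(bot.finish_job())"
```

```text
the job is handed in; nothing more can be done
None
```

The headlamp slide is set up and the job is handed in at about 51.5 s. `finish_job()` gave no verdict, so what follows rests on my own checks.

**Empty strokes:** I drew the carriage by its handle to the left stop, the right stop and back to the left stop. It moved at about 7–9 cm/s. The wrist read about 4–5 N while moving, with no sticky spots, and 21–28 N when it met each stop.

**Projector:** I turned it about 1.4 rad clockwise. In the close-up the tab faced the white mark to within about 0.03 rad.

**Modules:** All three aluminium modules are on shoes, each pushed against its end stop with 24–29 N. The click plunger shows behind each foot. For the shoe by the handle I set the module down and gripped it again with the jaws along the slide, so the linkage would clear the handle.

**Loaded stroke:** I drew the carriage to the right stop and back to the left stop at the same slow speed. It read 20 N against the right stop and 30 N against the left.

**Final pictures:** The carriage is in the same place as at the earlier left-stop picture. The three modules are seated, the tab is at the mark, and the robot is clear. I never touched the bystanders and saw none displaced, including the blue look-alikes, but I did not measure their positions at the end.

**Disagreements:** The wrist and top cameras and the arm's own readings differed by a few millimetres. I corrected each insertion by lining the foot up with the plunger in the wrist picture. No check failed.

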